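# Set a spindle up for a run-out check on V-blocks

### The job

Get the steel spindle ready for its run-out check: swing the dial indicator's arm up past vertical and out of the way, lift the spindle off its wooden rest and lay it gently across the two steel V-blocks so that both journals lie fully down in the V-grooves with the thick middle between the blocks, then let go of it. Finally swing the indicator's arm all the way down to its stop, so that its plunger rests pressed-in on the thick middle, and leave the micrometer and the marker where they lie.

Things in the scene. Friction and masses are not known exactly. Their poses are not given: they have to be found in the camera images.
- spindle_mid (a point): Centre of the loose steel spindle (0.3 to 0.5 kg), on its axis (its x axis), half-way along its thick middle: diameter 32, 44 long. On each side of it a journal of diameter 20, 34 long. Ends: a brass thread of diameter 12 (to x = 74) and a dark tenon of diameter 14 (to x = -68). Grasp it across the thick middle, from above. It may lie either way round on the V-blocks.
- shaft_rest: Fixed wooden rest on which the spindle starts; origin under its centre, on the bench. Board 150 x 72 x 12 (x along the spindle), two notched cheeks 14 thick, 60 wide, 48 high, centred at x = +-41, carry the journals; 68 mm are free between them. The spindle's axis lies 50 above the bench in it.
- vee_seat (a point): Where the spindle's centre belongs: on the common axis of the two V-blocks, half-way between them, 64 above the bench. x runs along the grooves, z up. Each block is 20 thick (x), centred at x = +-37, 50 wide (y), its top 1 above this point; 54 mm are free between them (5 play each way for the thick middle). 90-degree grooves, 30 wide at the top; journals fully in them have their axis through this point.
- runout_bench: The fixed grey fixture that carries the V-blocks and the indicator; its origin is under vee_seat on the workbench, axes as vee_seat's. Base 86 wide (y), x from -63 to +137, top at 22. Thumb-screws stick out 10 on the +y faces of the V-blocks. Hinge post at x from 97 to 119, y from -31 to 3, 134 tall. The dial looks to +y.
- dial_hinge (a point): Hinge axis of the indicator's arm: at x = +108, y = -14 from vee_seat and 123 above the workbench. The axis is level, along the y axis of vee_seat.
- dial_knob (a point): Centre of the black round grip (diameter 22, 24 wide along y) at the arm's free end, 160 from the hinge: its handle; take it from above across its flat cheeks, fingers closing along the y axis of vee_seat, so it can turn between them. It stands (-160 cos q, 0, 160 sin q) from dial_hinge in vee_seat's axes, q = joint dial_arm. The dial (diameter 40, 19 thick) is 108 from the hinge, on the +y side.
- dial_arm (a joint): Angle of the indicator's arm (rad): 0 = level, down on its stop, above the gap between the V-blocks and in the way of anything coming from above; 1.57 = upright; 1.75 = leaning back on its upper stop. The hinge is stiff: the arm stays where it is left; 3 to 4 N at the grip move it.
- plunger (a joint): How far the indicator's sprung plunger is pushed in (m), 0 to 0.010. It hangs below the dial, 108 from the hinge. With the spindle fully seated and the arm at 0 it reads about 0.005 (about 1.2 N).
- micrometer: Blue-framed micrometer, 47 x 131 x 18, lying loose on the workbench: a bystander.
- marker: Blue and white marker pen, 15 thick, 130 long, lying loose on the workbench: a bystander.
- task_lamp: Fixed lamp, an obstacle, clamped to the bench's front edge ahead of the robot. Its black spring arm rises from the bench at about x = 0.34 m, y = 0.07 m to its elbow at x = 0.29 m, y = 0.03 m, 0.70 m high; from there a boom runs off to the far right. Keep the whole arm clear of it: fold back and pass over or round it.
- drawing_post: Fixed thin black post, an obstacle, standing on the bench at x = 0.38 m, y = -0.07 m, 0.72 m high.

How it is judged:
On the way, in this order (a step that is already met when the one before it is completed fails the run):
1. the indicator's arm is swung up, to upright or beyond (value of joint dial_arm above 1.45 rad), for 0.2 s.
2. the spindle lies in both V-grooves, let go, the arm still up (z of spindle_mid in the frame of vee_seat between -0.003 and 0.003 m and horizontal distance between spindle_mid and vee_seat below 0.007 m and angle between the x axis of spindle_mid and the x axis of vee_seat, either way round below 0.05 rad and contact force between the fingers and spindle below 0.1 N and value of joint dial_arm above 1 rad), for 0.2 s.
At the end, for the whole second after the job is handed in: The spindle rests in both V-grooves (centre within 3 mm of their axis in height and sideways, 7 mm of the middle between the blocks, parallel within 0.05 rad); the arm is within 0.035 rad of its lower stop; the plunger is pushed in more than 1.5 mm (z of spindle_mid in the frame of vee_seat between -0.003 and 0.003 m and y of spindle_mid in the frame of vee_seat between -0.003 and 0.003 m and horizontal distance between spindle_mid and vee_seat below 0.007 m and angle between the x axis of spindle_mid and the x axis of vee_seat, either way round below 0.05 rad and linear speed of spindle below 0.01 m/s and angular speed of spindle below 0.2 rad/s and value of joint dial_arm below 0.035 rad and value of joint plunger above 0.0015 m); the robot touches nothing.
It fails at once if the spindle is dropped onto the workbench (its centre less than 30 mm above it) (height (world z) of spindle_mid below 0.03 m).
It fails at once if the spindle is rammed into the V-blocks (over 80 N) (contact force between spindle and runout_bench above 80 N).
It fails at once if the spindle is dropped into the V-blocks: let go more than 8 mm above its seat (horizontal distance between spindle_mid and vee_seat below 0.03 m and z of spindle_mid in the frame of vee_seat above 0.008 m and contact force between the fingers and spindle below 0.1 N).
It fails at once if the micrometer or the marker is pushed more than 30 mm away (distance of any of micrometer, marker from where it was at the start of the episode above 0.03 m).
It also fails if it takes over 69 s, if anything falls off the work surface, if the arm or the gripper's body presses on something with over 40 N, if the wrist force passes 120 N, or if a joint passes its speed limit or range.

### The arm

A 6-joint arm with a two-finger parallel gripper is mounted at the origin on a cart in front of the work surface, level with it; the furniture and walls round the work are solid. World frame = base frame: x ahead of the robot, y to its left, z up, the work surface at z = 0. Lengths are in m, angles in rad, forces in N, time in s.
With the tool pointing down it reaches from about 0.25 to 0.775 m from the base axis. Payload 4 kg.
Tool frame: the origin (TCP) lies midway between the tips of the shut fingers; the grasp point (between the pads) lies 19 mm behind it; z points along the fingers, y is the direction in which the jaws open and shut (so a half turn about z gives the same grasp; the last joint's range is limited). The gripper opens to 85 mm and grips with 20 to 120 N. Pads are 22 mm wide; open, the fingers measure 114 mm over their backs; the gripper's body (76 mm by 85 mm) begins 54 mm behind the grasp point. The pads swing forward as they close: fully open they stand 13 mm farther back than shut.
Start: joints at [1.229, 0.087, 1.371, -0, 1.684, -0.103], TCP at [0.13, 0.534, 0.231] pointing down, gripper open.
Joint ranges: [-3.1, 3.1], [-0.76, 2.03], [0.27, 2.55], [-1.08, 4.22], [0.17, 2.65], [-2.57, 2.57]. Speed limits (rad/s): [2.79, 2.79, 3.14, 3.14, 3.14, 3.14].

### API

Orientations are given as a unit quaternion [w, x, y, z].
In Python, from bench import sense, viewer, r gives the robot as it stands.
- The arm moves only by the tool play_rows, never from a script. Its argument "series" is a list of rows, each a list of 7 numbers: the shift along the tool's x, y, z in units of 0.6 m (1.0 is 0.6 m), then the turn, a rotation vector about the tool's x, y, z in units of 4 degrees (1.0 is 4 degrees), then the opening in per cent of the stroke, from 0 (shut) to 100 (fully open). A call has 1 to 8 rows; each row shifts and turns the commanded pose from where the row before left it, along the tool's axes as they then stand; what a row does not reach is not made up. A row lasts 1/12 s, in which the tool goes at most 41.7 mm and 7.16 degrees, less where a joint would pass 70% of its speed; a pose out of reach is approached as far as the arm can. A call with a number of a shift or a turn outside -1 to 1 is refused whole. A call with a gripper value outside its range is refused whole. The fingers move at their own pace and stop on an object; "squeeze" is the grip in N (left out, the last holds). Time passes only in rows, so rows that do not move let the fingers close. It gives the time, the measured TCP pose, the force and the opening at its end, in the units of the state.
- sense(): the state, without advancing time (a new reading comes with each control period).
- viewer.camera(name): name is "scene" or "top" or "wrist"; returns (picture, depth): 480x640x3 uint8, blue, green, red; 480x640 float32, m along the optical axis (not along the pixel's ray), 0 where there is no reading.
- viewer.get_calibration(name): a dict with "fx", "fy", "cx", "cy" (pixels), "pose" (4x4, takes a point from camera to world coordinates). Camera axes: x right, y up, looking along -z (the intrinsics and any distortion apply to the point x, -y, -z); pixel columns grow to the right and rows downward; lengths in m; the calibration is good to about 2 mm. A picture is of the moment at which its call begins: read the wrist's pose just before it. get_calibration takes no time and is no camera call; for the wrist camera it gives the pose at the moment of the call.
- r.close_job(): hands the job in, once; it reports no verdict.
The state is a dict: "t": time; "joint_positions": joint angles; "dq": joint speeds; "joint_efforts": joint torques, N m; "eef_pos": TCP position; "ee_rot": TCP orientation; "wrist_force": force on the tool from outside, world axes, zero at the start; "torque": the same for the moment, N m; "grip_width": opening from 0.0 (shut) to 1.0 (fully open).
Only numpy, scipy, OpenCV 4.12 (cv2) and the standard library are available. Lean on these libraries where they do the work, as an engineer would, in place of code of your own. Each camera call takes 0.05 s, during which the arm holds its last target.

## Working session

There is one attempt and no reset: what is moved stays moved. The work goes in short steps, Python scripts to look and compute and a tool call to move; the robot and the scene stay as the last step left them, time stands still between calls to the robot, and variables do not carry over. Pictures are saved under pics/ and viewed, and the job is handed in when it is done.

Besides the shell and the picture viewer there is one more tool, called after "Emit:" in YAML: its name, and indented under it one key for each argument. play_rows: Moves the arm, as the interface text tells. Its arguments: {"type":"object","properties":{"series":{"type":"array"},"squeeze":{"type":"number"}},"required":["series"]}

```bash
ls; mkdir -p pics; python3 - <<'E'
from bench import sense, viewer, r
import cv2,numpy as np
s=sense();print(s)
for n in ("scene","top","wrist"):
    im,d=viewer.camera(n);cv2.imwrite(f"pics/{n}0.png",im);np.save(f"pics/{n}0.npy",d)
    c=viewer.get_calibration(n);print(n,c)
E
```

```text
pics
{'t': 0.0, 'joint_positions': array([ 1.22889634e+00,  8.79804215e-02,  1.37228405e+00, -1.28821632e-05,
        1.68361050e+00, -1.03101588e-01]), 'dq': array([ 0.00059745,  0.00047891, -0.00103421,  0.00121687,  0.00013344,
       -0.00224608]), 'joint_efforts': array([-2.13355916e-04, -3.51893055e+01, -3.13259232e+01, -2.37657132e-04,
        1.13166074e-02, -2.58356545e-05]), 'eef_pos': array([0.12993233, 0.53390844, 0.23011013]), 'ee_rot': array([-2.45575282e-04,  1.19116343e-01,  9.92879648e-01, -1.11443826e-03]), 'wrist_force': array([ 0.6140667 , -0.16231452, -0.4806437 ]), 'torque': array([0.01222924, 0.0265113 , 0.01532814]), 'grip_width': 1.0004008115478633}
scene {'fx': 517.5739774661905, 'fy': 517.5739774661905, 'cx': 316.3042169432053, 'cy': 234.3183812831343, 'pose': array([[-5.76161011e-01, -6.13299666e-01,  5.40279565e-01,
         1.11037539e+00],
       [ 8.17336030e-01, -4.31885124e-01,  3.81362102e-01,
         6.22120489e-01],
       [-5.50542929e-04,  6.61315930e-01,  7.50107284e-01,
         9.03037339e-01],
       [ 0.00000000e+00,  0.00000000e+00,  0.00
[... 159 characters left out ...]
y([[-0.00969993,  0.99572923, -0.09181069,  0.37838326],
       [-0.99992097, -0.00892425,  0.00885544,  0.21326934],
       [ 0.00799828,  0.09188933,  0.9957371 ,  1.36823327],
       [ 0.        ,  0.        ,  0.        ,  1.        ]])}
wrist {'fx': 384.33812277370123, 'fy': 384.33812277370123, 'cx': 319.9749029985964, 'cy': 242.3562754680543, 'pose': array([[ 2.36137998e-01, -9.31989342e-01, -2.75017660e-01,
         5.99876762e-02],
       [ 9.71719112e-01,  2.26220495e-01,  6.77218882e-02,
         5.51762139e-01],
       [-9.01446803e-04, -2.83231627e-01,  9.59051111e-01,
         3.72857838e-01],
       [ 0.00000000e+00,  0.00000000e+00,  0.00000000e+00,
         1.00000000e+00]])}
```

View pics/scene0.png

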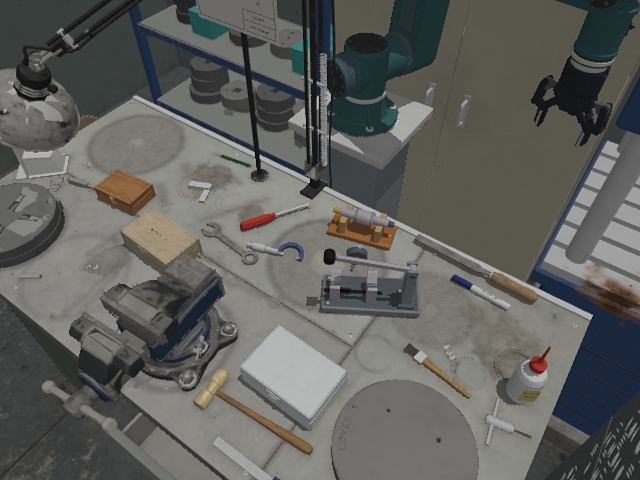

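View pics/top0.png

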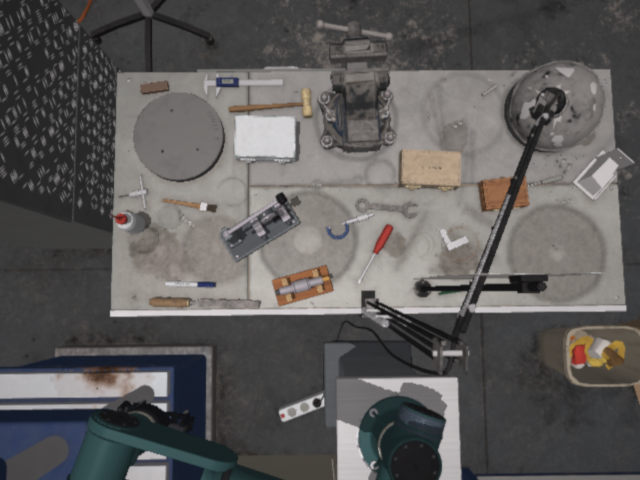

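View pics/wrist0.png

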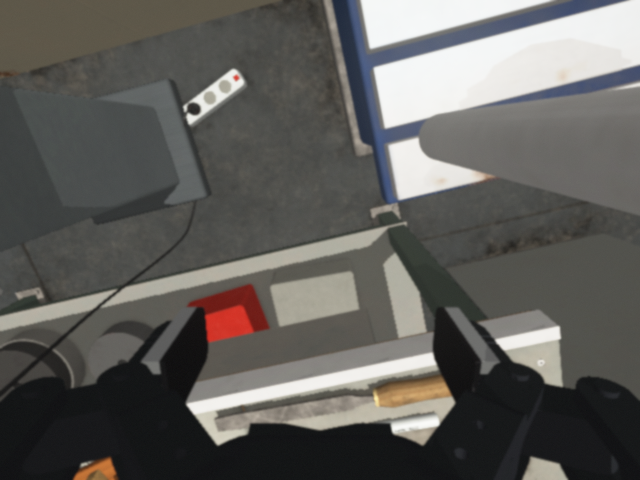

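```bash
cat > h.py <<'E'
import cv2,numpy as np
from bench import sense, viewer, r
from scipy.spatial.transform import Rotation as R
def ray(c,u,v):
    d=np.array([(u-c['cx'])/c['fx'],-(v-c['cy'])/c['fy'],-1.0]); P=c['pose']
    return P[:3,3],P[:3,:3]@d
def plane(c,u,v,z):
    o,d=ray(c,u,v); return o+d*(z-o[2])/d[2]
def dep(c,u,v,D):
    o,d=ray(c,u,v); return o+d*D[int(round(v)),int(round(u))]
def proj(c,p):
    P=c['pose'];q=P[:3,:3].T@(np.asarray(p)-P[:3,3])
    return np.array([c['cx']+c['fx']*q[0]/-q[2],c['cy']-c['fy']*q[1]/-q[2]])
def tri(c1,p1,c2,p2):
    o1,d1=ray(c1,*p1);o2,d2=ray(c2,*p2)
    A=np.stack([d1,-d2],1);t=np.linalg.lstsq(A,o2-o1,rcond=None)[0]
    a,b=o1+d1*t[0],o2+d2*t[1];return (a+b)/2,np.linalg.norm(a-b)
E
python3 - <<'E'
import cv2
a=cv2.imread('pics/top0.png')[180:310,210:350];cv2.imwrite('pics/topz.png',cv2.resize(a,None,fx=5.5,fy=4.5*5.5/4.5,interpolation=cv2.INTER_CUBIC)[:600*2])
a=cv2.resize(a,(646,600),interpolation=cv2.INTER_CUBIC);cv2.imwrite('pics/topz.png',a)
a=cv2.imread('pics/scene0.png')[195:325,300:440];cv2.imwrite('pics/scenez.png',cv2.resize(a,(646,600),interpolation=cv2.INTER_CUBIC))
E
```

```text
(no output)
```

View pics/topz.png

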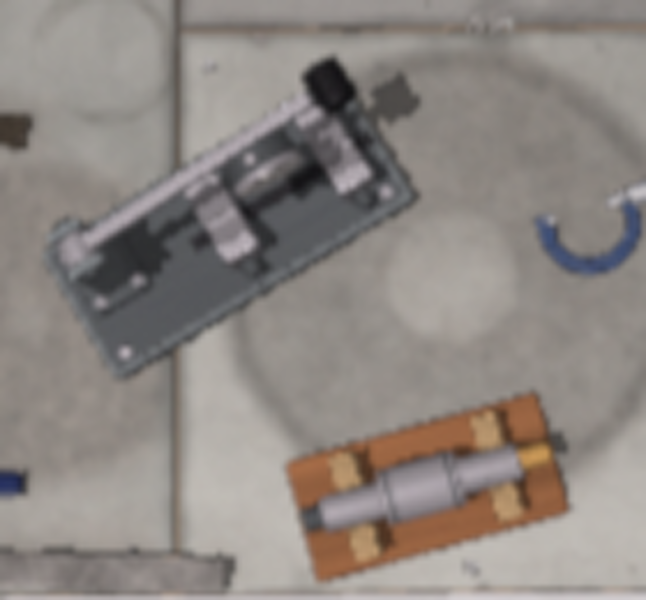

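View pics/scenez.png

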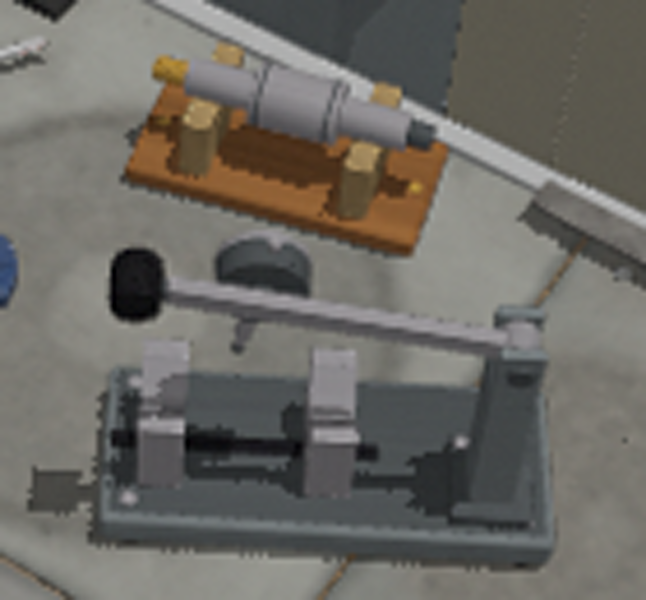

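```bash
python3 - <<'E'
from h import *
ct=viewer.get_calibration('top');cs=viewer.get_calibration('scene')
dt=np.load('pics/top0.npy');ds=np.load('pics/scene0.npy')
T=lambda x,y:(210+x/4.614-.4,180+y/4.614-.4)
S=lambda x,y:(300+x/4.614-.4,195+y/4.614-.4)
print('base+x+y',plane(ct,*T(122,375),.022));print('base-x+y',plane(ct,*T(413,197),.022))
k=tri(ct,T(330,85),cs,S(137,285));print('knob',k)
h=tri(ct,T(75,250),cs,S(520,330));print('hinge top',h)
for n,t,s in [('spin mid',(422,488),(298,102)),('brass end',(550,455),(155,67)),('dark end',(303,518),(433,137))]:
    print(n,tri(ct,T(*t),cs,S(*s)), plane(ct,*T(*t),.05))
for n,c,D,p in [('mid t',ct,dt,T(422,488)),('mid s',cs,ds,S(298,102)),('knob t',ct,dt,T(330,85)),('knob s',cs,ds,S(137,285)),('base',ct,dt,T(160,320))]:
    print(n,dep(c,*p,D))
E
```

```text
base+x+y [0.45729788 0.41585161 0.022     ]
base-x+y [0.55775723 0.2500029  0.022     ]
knob (array([0.59934549, 0.29003155, 0.15001859]), np.float64(0.0017241370048675828))
hinge top (array([0.51658384, 0.42411903, 0.13252348]), np.float64(9.272401523484228e-06))
spin mid (array([0.39101877, 0.24601365, 0.05065645]), np.float64(0.0016889310980776127)) [0.39142856 0.24528752 0.05      ]
brass end (array([0.40891633, 0.17429683, 0.04778387]), np.float64(0.0005458482851215911)) [0.40900284 0.17412694 0.05      ]
dark end (array([0.37499922, 0.31208191, 0.05247442]), np.float64(0.002322774898521162)) [0.37551805 0.31122649 0.05      ]
mid t [0.39129573 0.24496149 0.06342307]
mid s [0.39973174 0.25150972 0.06146645]
knob t [0.59742083 0.28847758 0.16303011]
knob s [0.60486127 0.29463018 0.15874651]
base [0.48859274 0.39466207 0.02008961]
```

```bash
python3 - <<'E'
from h import *
q1=1.229
e=np.array([np.cos(q1),np.sin(q1),0]);l=np.array([-np.sin(q1),np.cos(q1),0])
for n in('top','scene'):
    c=viewer.get_calibration(n);D=np.load(f'pics/{n}0.npy');im=cv2.imread(f'pics/{n}0.png')
    v,u=np.mgrid[0:480,0:640];d=np.stack([(u-c['cx'])/c['fx'],-(v-c['cy'])/c['fy'],-np.ones_like(u,float)],-1)
    P=d@c['pose'][:3,:3].T*D[...,None]+c['pose'][:3,3]
    np.save(f'pics/P_{n}.npy',P)
    b,g,rr=[im[...,i].astype(int) for i in range(3)]
    m=(D>0)&(P[...,2]>.05)&(np.hypot(P[...,0],P[...,1])<.75)&(P[...,2]<1.3)&((g-rr>15)&(b-rr>10))
    Q=P[m];print(n,m.sum())
    if n=='scene':m2=m
    a=Q@e;lat=Q@l
    for z0 in np.arange(0.1,1.1,.1):
        k=(Q[:,2]>=z0)&(Q[:,2]<z0+.1)
        if k.sum()>20: print('z%.1f n%d along %.3f..%.3f lat %.3f..%.3f'%(z0,k.sum(),*np.percentile(a[k],[2,98]),*np.percentile(lat[k],[2,98])))
    # dark thin obstacles, lamp
m=(P[...,0]>.2)&(P[...,0]<.45)&(P[...,1]<.15)&(P[...,1]>-.05)&(P[...,2]>.1)&(P[...,2]<.85)
for z0 in np.arange(.1,.85,.1):
    k=m&(P[...,2]>=z0)&(P[...,2]<z0+.1);
    if k.sum():print(z0,k.sum(),np.percentile(P[k],[5,50,95],axis=0)[:,:2].round(3).tolist())
E
```

```text
top 4269
z0.1 n136 along -0.030..0.054 lat -0.106..0.065
z0.2 n54 along -0.026..0.046 lat -0.107..0.041
z0.5 n4058 along 0.352..0.578 lat -0.000..0.079
scene 7460
z0.1 n2144 along 0.029..0.065 lat -0.105..0.194
z0.2 n2010 along -0.044..0.072 lat -0.070..0.198
z0.3 n258 along 0.042..0.151 lat -0.293..0.194
z0.4 n1733 along 0.521..0.582 lat 0.020..0.059
z0.5 n881 along 0.495..0.587 lat -0.004..0.072
0.1 851 [[0.276, 0.052], [0.329, 0.077], [0.349, 0.095]]
0.2 947 [[0.261, 0.045], [0.323, 0.07], [0.342, 0.089]]
0.30000000000000004 986 [[0.251, 0.04], [0.318, 0.063], [0.336, 0.083]]
0.4 1882 [[0.301, -0.043], [0.397, 0.012], [0.4, 0.063]]
```

```bash
cat >> h.py <<'E'
def Rdown(yaw):  # tool z down, tool y at world yaw
    y=np.array([np.cos(yaw),np.sin(yaw),0]);z=np.array([0,0,-1.]);return np.stack([np.cross(y,z),y,z],1)
def tool():
    s=sense();q=s['ee_rot'];return s['eef_pos'],R.from_quat([q[1],q[2],q[3],q[0]]).as_matrix()
def plan(p,Rm,target,Rt,n,grip):
    """n equal rows from p,Rm to target; rounded to 3 decimals"""
    out=[]
    for i in range(n):
        k=n-i
        d=Rm.T@(target-p)/k/.6
        w=R.from_matrix(Rm.T@Rt).as_rotvec()/k/np.radians(4)
        d=d.round(4);w=w.round(2)
        out.append([*d.tolist(),*w.tolist(),grip]);p=p+Rm@d*.6;Rm=Rm@R.from_rotvec(w*np.radians(4)).as_matrix()
    return out,p,Rm
def show(rows):
    for i in range(0,len(rows),8): print('['+','.join('['+','.join('%g'%(x+0) for x in q)+']' for q in rows[i:i+8])+']')
E
python3 - <<'E'
from h import *
p,Rm=tool()
Y=np.radians(31.5)
rows,p2,R2=plan(p,Rm,np.array([.599,.290,.30]),Rdown(Y),16,70)
show(rows);print(p2)
E
```

```text
[[-0.0535,-0.0132,-0.0072,0,0,0.7,70],[-0.0541,-0.0105,-0.0072,0,0,0.7,70],[-0.0545,-0.0079,-0.0072,0,0,0.7,70],[-0.0548,-0.0052,-0.0072,0,0,0.7,70],[-0.055,-0.0025,-0.0072,0,0,0.7,70],[-0.0551,0.0002,-0.0073,0,0,0.7,70],[-0.055,0.0029,-0.0072,0,0,0.7,70],[-0.0548,0.0055,-0.0073,0,0,0.7,70]]
[[-0.0545,0.0082,-0.0072,0,0,0.7,70],[-0.054,0.0109,-0.0073,0,0,0.7,70],[-0.0534,0.0135,-0.0072,0,0,0.7,70],[-0.0527,0.0161,-0.0073,0,0,0.7,70],[-0.0518,0.0186,-0.0072,-0.01,0,0.7,70],[-0.0508,0.0212,-0.0073,0,0,0.7,70],[-0.0498,0.0236,-0.0072,-0.01,0.01,0.7,70],[-0.0485,0.026,-0.0073,0,0,0.7,70]]
[0.59901291 0.29000022 0.30001644]
```

Emit:
play_rows:
  series:
    - [-0.053,-0.013,-0.007,0,0,0.7,70]
    - [-0.054,-0.01,-0.007,0,0,0.7,70]
    - [-0.054,-0.008,-0.007,0,0,0.7,70]
    - [-0.055,-0.005,-0.007,0,0,0.7,70]
    - [-0.055,-0.0025,-0.007,0,0,0.7,70]
    - [-0.055,0,-0.007,0,0,0.7,70]
    - [-0.055,0.003,-0.007,0,0,0.7,70]
    - [-0.055,0.0055,-0.007,0,0,0.7,70]
  squeeze: 25

```text
t: 0.82
eef_pos: [0.3654, 0.4118, 0.2647]
ee_rot: [-0.0, 0.311, 0.95, -0.0]
wrist_force: [-0.5, 1.1, -0.0]
grip_width: 0.7
```

Emit:
play_rows:
  series:
    - [-0.054,0.008,-0.007,0,0,0.7,70]
    - [-0.054,0.011,-0.007,0,0,0.7,70]
    - [-0.053,0.0135,-0.007,0,0,0.7,70]
    - [-0.053,0.016,-0.007,0,0,0.7,70]
    - [-0.045,0.016,-0.007,0,0,0.7,70]
    - [-0.02,0.01,-0.007,0,0,0.7,70]
    - [0,0,0,0,0,0.7,70]
    - [0,0,0,0,0,0.6,70]

```text
t: 1.48
eef_pos: [0.52, 0.3322, 0.2894]
ee_rot: [-0.0, 0.487, 0.873, -0.0]
wrist_force: [-0.0, 0.6, 0.4]
grip_width: 0.702
```

```bash
python3 - <<'E'
from h import *
s=sense();print(s['t'],s['eef_pos'],s['ee_rot'],s['wrist_force'],s['joint_positions'])
c=viewer.get_calibration('wrist')
im,d=viewer.camera('wrist');cv2.imwrite('pics/w1.png',im);np.save('pics/w1.npy',d)
np.savez('pics/w1c.npz',**c)
E
```

```text
1.4833 [0.52002213 0.33223169 0.28936502] [-3.33793957e-04  4.87439943e-01  8.73156337e-01 -4.49327967e-04] [-0.00145748  0.63516561  0.39442124] [ 4.76636470e-01  2.37478980e-01  1.08511748e+00  6.22589388e-05
  1.82011406e+00 -7.58335766e-02]
```

View pics/w1.png

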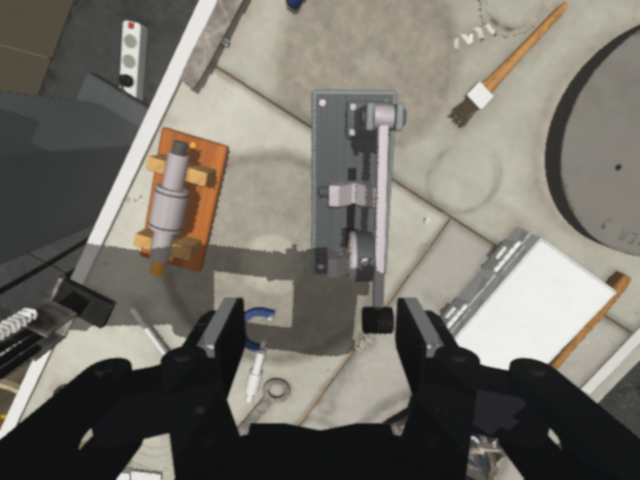

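```bash
python3 - <<'E'
import cv2
a=cv2.imread('pics/w1.png')
cv2.imwrite('pics/w1a.png',cv2.resize(a[80:340,300:420],None,fx=3,fy=3,interpolation=cv2.INTER_CUBIC)[:, :])
b=cv2.resize(a[80:340,290:420],None,fx=3,fy=3,interpolation=cv2.INTER_CUBIC)
c=cv2.resize(a[120:280,130:240],None,fx=3.5,fy=3.5,interpolation=cv2.INTER_CUBIC)
cv2.imwrite('pics/w1a.png',cv2.resize(a[80:280,290:420],None,fx=3,fy=3,interpolation=cv2.INTER_CUBIC));cv2.imwrite('pics/w1b.png',c)
E
```

```text
(no output)
```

View pics/w1a.png

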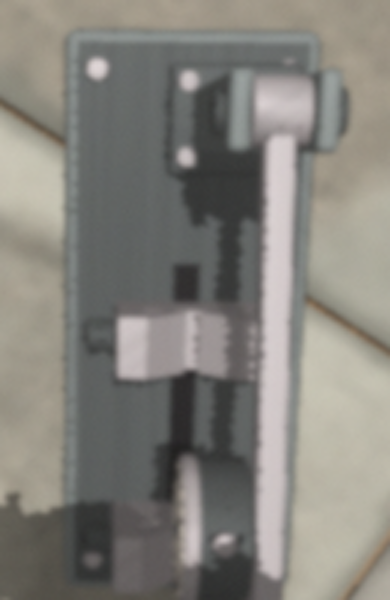

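View pics/w1b.png

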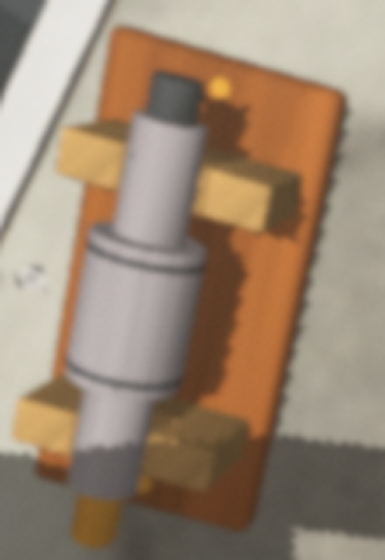

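```bash
python3 - <<'E'
from h import *
c=dict(np.load('pics/w1c.npz'));D=np.load('pics/w1.npy')
A=lambda x,y:(290+x/3-.33,80+y/3-.33)
B=lambda x,y:(130+x/3.5-.35,120+y/3.5-.35)
c1=plane(c,*A(68,32),.022);c2=plane(c,*A(318,34),.022);c3=plane(c,*A(66,583),.022)
print('base',c1,c2,c3,'w',np.linalg.norm(c1-c2),'len',np.linalg.norm(c1-c3))
d=c1-c3;print('ang',np.degrees(np.arctan2(d[1],d[0])));d=c1-c2;print('y ang+90',np.degrees(np.arctan2(d[1],d[0]))-90)
th=np.radians(121.6);x=np.array([np.cos(th),np.sin(th),0]);y=np.array([-x[1],x[0],0])
print('seat from c1',c1-.137*x-.043*y,'c2',c2-.137*x+.043*y,'c3',c3+.063*x-.043*y)
print('vgroove',plane(c,*A(192,343),.05)-.037*x)
print('hinge', plane(c,*A(285,108),.131)-.108*x+.014*y, dep(c,*A(285,108),D))
print('knob depth',dep(c,378,319,D),dep(c,378,316,D), plane(c,378,319,.161), D[319,378])
for n,px,z in [('dark',B(178,78),.053),('brass',B(95,540),.053),('m1',B(146.5,249),.05),('m2',B(125.5,382.5),.05)]:
    print(n,plane(c,*px,z),dep(c,*px,D))
a=plane(c,*B(178,78),.05);b=plane(c,*B(95,540),.05);dd=b-a;print('len',np.linalg.norm(dd),'ang',np.degrees(np.arctan2(dd[1],dd[0])),'mid',a+dd*68/142)
a=plane(c,*B(146.5,249),.05);b=plane(c,*B(125.5,382.5),.05);dd=b-a;print('ang mid',np.degrees(np.arctan2(dd[1],dd[0])))
E
```

```text
base [0.45621703 0.42148627 0.022     ] [0.52717393 0.46454155 0.022     ] [0.55725055 0.25423397 0.022     ] w 0.08299782272993977 len 0.1953998569786712
ang 121.1352712772886
y ang+90 -238.75143058735634
seat from c1 [0.56462736 0.32733108 0.022     ] c2 [0.56233574 0.32532357 0.022     ] c3 [0.5608637  0.33042416 0.022     ]
vgroove [0.56282202 0.32723613 0.05      ]
hinge [0.56276724 0.32812145 0.131     ] [0.51808503 0.42742895 0.13113383]
knob depth [0.59621303 0.29613895 0.15906608] [0.59573367 0.29745909 0.15667898] [0.59540572 0.29683383 0.161     ] 0.30211005
dark [0.37504743 0.31408646 0.053     ] [0.37445799 0.31364662 0.05091879]
brass [0.41271872 0.17915915 0.053     ] [0.41318415 0.18059636 0.05553257]
m1 [0.38719992 0.26608963 0.05      ] [0.39030724 0.27027206 0.06247088]
m2 [0.39891745 0.22722252 0.05      ] [0.40177851 0.23294732 0.06309531]
len 0.14119682700752592 ang -74.40043005077183 mid [0.3923804 0.2483277 0.05     ]
ang mid -73.22316298506527
```

```bash
python3 - <<'E'
from h import *
p,Rm=tool()
rows,p2,R2=plan(p,Rm,np.array([.599,.2915,.235]),Rdown(np.radians(31.5)),4,70)
show(rows)
E
```

```text
[[-0.032,0.0192,0.0226,0,0,0.01,70],[-0.0319,0.0193,0.0226,-0.01,0,0.01,70],[-0.0319,0.0193,0.0227,0,0,0.01,70],[-0.0319,0.0193,0.0226,-0.01,0,0.01,70]]
```

Emit:
play_rows:
  series:
    - [-0.032,0.019,0.0226,0,0,0,70]
    - [-0.032,0.019,0.0226,0,0,0,70]
    - [-0.032,0.019,0.0226,0,0,0,70]
    - [-0.032,0.019,0.0226,0,0,0,70]
    - [0,0,0,0,0,0,70]

```text
t: 1.95
eef_pos: [0.5996, 0.2891, 0.2302]
ee_rot: [-0.002, 0.487, 0.874, -0.003]
wrist_force: [-0.9, -0.9, -1.3]
grip_width: 0.699
```

```bash
cat > snap.py <<'E'
import sys
from h import *
n=sys.argv[1]
s=sense();print(s['t'],s['eef_pos'].round(4),s['ee_rot'].round(4),s['wrist_force'].round(2),s['joint_positions'].round(3),s['grip_width'])
for cam in sys.argv[2:]:
    c=viewer.get_calibration(cam);im,d=viewer.camera(cam)
    cv2.imwrite(f'pics/{n}_{cam}.png',im);np.save(f'pics/{n}_{cam}.npy',d);np.savez(f'pics/{n}_{cam}.npz',**c)
E
python3 snap.py a wrist scene
```

```text
1.95 [0.5996 0.2891 0.2302] [-0.0016  0.4867  0.8736 -0.0034] [-0.89 -0.89 -1.32] [ 0.365  0.355  1.053 -0.002  1.74  -0.189] 0.699213112242729
```

View pics/a_wrist.png

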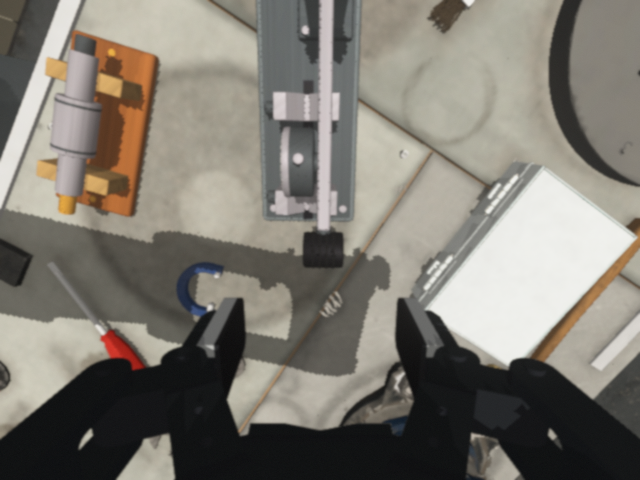

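View pics/a_scene.png

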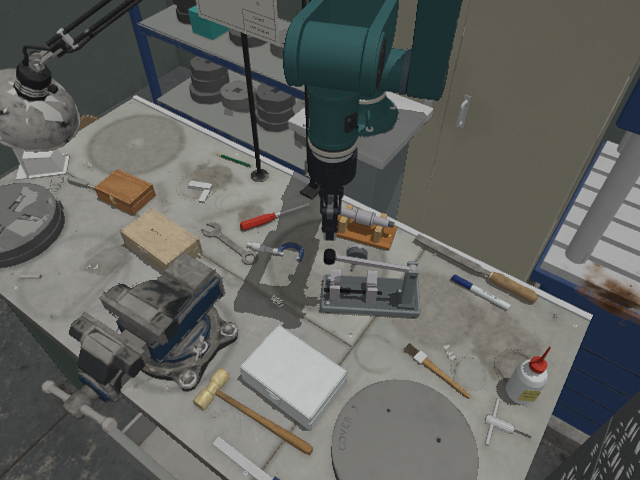

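```bash
python3 - <<'E'
from h import *
c=dict(np.load('pics/a_wrist.npz'));D=np.load('pics/a_wrist.npy')
print('knob',plane(c,323,250.5,.152),dep(c,323,245,D),dep(c,323,262,D))
a=plane(c,262.3,219.5,.022);b=plane(c,256.5,5,.022);e=plane(c,353,219.5,.022)
d=b-a;print(a,b,e,np.degrees(np.arctan2(d[1],d[0])));d=e-a;print(np.degrees(np.arctan2(d[1],d[0]))+90,np.linalg.norm(d))
th=np.radians(121.6);x=np.array([np.cos(th),np.sin(th),0]);y=np.array([-x[1],x[0],0])
print('seat',a+.063*x-.043*y,e+.063*x+.043*y)
t,Rm=tool();print('tip px',proj(c,t),'tool y',np.degrees(np.arctan2(Rm[1,1],Rm[0,1])))
s=dict(np.load('pics/a_scene.npz'));w=dict(np.load('pics/a_wrist.npz'))
print(tri(s,(329.7,256.5),w,(323,250.5)))
E
```

```text
knob [0.59980753 0.29188188 0.152     ] [0.59686006 0.29660985 0.15896404] [0.60229036 0.28788755 0.15947253]
[0.55744676 0.2525591  0.022     ] [0.46665815 0.40453839 0.022     ] [0.62948655 0.29735307 0.022     ] 120.85303138166685
121.8731377649612 0.08483061373541276
seat [0.5610599  0.32874929 0.022     ] [0.55985118 0.32848048 0.022     ]
tip px [318.68449582 311.25487683] tool y 31.892473513465053
(array([0.59981976, 0.29201887, 0.15158741]), np.float64(0.0004886581489150071))
```

```bash
python3 - <<'E'
from h import *
p,Rm=tool();print(p)
rows,p2,R2=plan(p,Rm,np.array([.5998,.292,.134]),Rdown(np.radians(31.4)),5,70)
show(rows)
E
```

```text
[0.59791716 0.29160153 0.23388621]
[[-0.0003,0.0007,0.0333,-0.01,0,0.02,70],[-0.0002,0.0007,0.0333,-0.01,0,0.03,70],[-0.0003,0.0007,0.0333,-0.01,-0.01,0.02,70],[-0.0002,0.0007,0.0333,-0.01,0,0.03,70],[-0.0002,0.0006,0.0333,-0.01,-0.01,0.02,70]]
```

Emit:
play_rows:
  series:
    - [0,0.001,0.033,0,0,0,70]
    - [0,0.001,0.033,0,0,0,70]
    - [0,0.001,0.033,0,0,0,70]
    - [0,0.0005,0.033,0,0,0,70]
    - [0,0,0.033,0,0,0,70]
    - [0,0,0,0,0,0,70]
    - [0,0,0,0,0,0,70]

```text
t: 2.63
eef_pos: [0.5987, 0.2939, 0.1367]
ee_rot: [-0.001, 0.485, 0.875, -0.001]
wrist_force: [0.2, 0.2, 0.2]
grip_width: 0.7
```

```bash
python3 snap.py b wrist scene; python3 - <<'E'
import cv2
a=cv2.imread('pics/b_scene.png')[180:330,280:440];cv2.imwrite('pics/bz.png',cv2.resize(a,(640,600),interpolation=cv2.INTER_CUBIC))
E
```

```text
2.6333 [0.5987 0.2939 0.1367] [-7.000e-04  4.847e-01  8.747e-01 -6.000e-04] [0.23 0.17 0.23] [ 0.371  0.381  1.205  0.     1.558 -0.187] 0.7003914333678107
```

View pics/b_wrist.png

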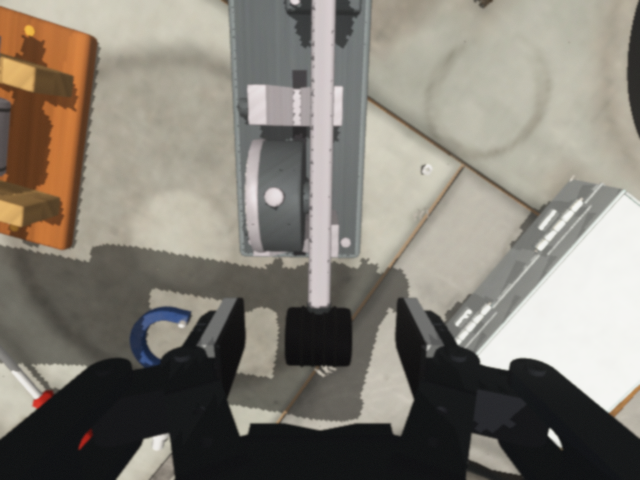

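View pics/bz.png

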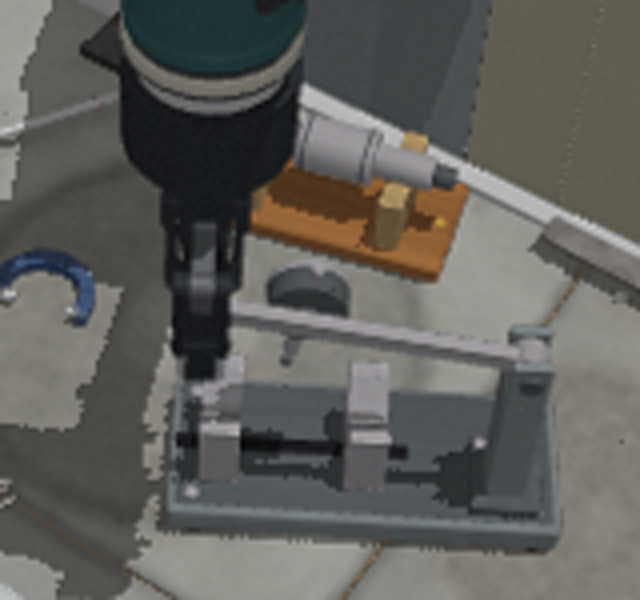

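Emit:
play_rows:
  series:
    - [-0.002,0,0.003,0,0,0,0]
    - [0,0,0,0,0,0,0]
    - [0,0,0,0,0,0,0]
    - [0,0,0,0,0,0,0]
  squeeze: 25

```text
t: 3.07
eef_pos: [0.5996, 0.2912, 0.1356]
ee_rot: [-0.001, 0.486, 0.874, -0.001]
wrist_force: [-3.7, -3.1, 1.2]
grip_width: 0.274
```

```bash
python3 - <<'E'
from h import *
s=sense();p,Rm=tool();print(p,s['wrist_force'],s['grip_width'])
th=np.radians(121.4);x=np.array([np.cos(th),np.sin(th),0]);z=np.array([0,0,1.])
q0=np.arcsin((p[2]+.019-.123)/.16);print('q0',q0)
H=p+.16*(np.cos(q0)*x-np.sin(q0)*z)
print('hinge',H)
rows=[];P,RR=p,Rm
for q in np.arange(q0,1.66,.095)[1:]:
    t=H+.16*(-np.cos(q)*x+np.sin(q)*z)
    rr,P,RR=plan(P,RR,t,Rdown(np.radians(31.4)),1,0);rows+=rr
show(rows);print(q)
E
```

```text
[0.59964157 0.29121102 0.13557213] [-3.72874163 -3.11715432  1.20608249] 0.27367013374372423
q0 0.19862935672258744
hinge [0.51791908 0.42509394 0.104     ]
[[0.0062,0,-0.0246,-0.04,0,0.12,0],[0.0084,0,-0.0238,0,0,0,0],[0.0107,0,-0.023,0,0,0,0],[0.0128,0,-0.0218,0,0,0,0],[0.0149,-0.0001,-0.0206,0,0,0,0],[0.0167,0,-0.019,0,0,0,0],[0.0184,0,-0.0173,0,0,0,0],[0.02,0,-0.0156,0,0,0,0]]
[[0.0214,0,-0.0135,0,0,0,0],[0.0226,0,-0.0115,0,0,0,0],[0.0236,0,-0.0093,0,0,0,0],[0.0243,0,-0.007,0,0,0,0],[0.0249,0,-0.0046,0,0,0,0],[0.0252,0,-0.0023,0,0,0,0],[0.0253,0,0.0001,0,0,0,0]]
1.6236293567225875
```

Emit:
play_rows:
  series:
    - [0.006,0,-0.0246,0,0,0,0]
    - [0.0084,0,-0.0238,0,0,0,0]
    - [0.0107,0,-0.023,0,0,0,0]
    - [0.0128,0,-0.0218,0,0,0,0]
    - [0.0149,0,-0.0206,0,0,0,0]
    - [0.0167,0,-0.019,0,0,0,0]
    - [0.0184,0,-0.0173,0,0,0,0]
    - [0.02,0,-0.0156,0,0,0,0]

```text
t: 3.73
eef_pos: [0.5659, 0.3469, 0.2358]
ee_rot: [0.0, 0.486, 0.874, -0.001]
wrist_force: [-1.1, -4.3, -2.9]
grip_width: 0.277
```

```bash
python3 snap.py c scene;  python3 - <<'E'
import cv2
a=cv2.imread('pics/c_scene.png')[180:330,280:440];cv2.imwrite('pics/cz.png',cv2.resize(a,(640,600),interpolation=cv2.INTER_CUBIC))
E
```

```text
3.7333 [0.5659 0.3469 0.2358] [ 5.000e-04  4.859e-01  8.740e-01 -7.000e-04] [-1.11 -4.3  -2.9 ] [ 0.465  0.345  1.055 -0.002  1.742 -0.091] 0.2767724221525093
```

View pics/cz.png

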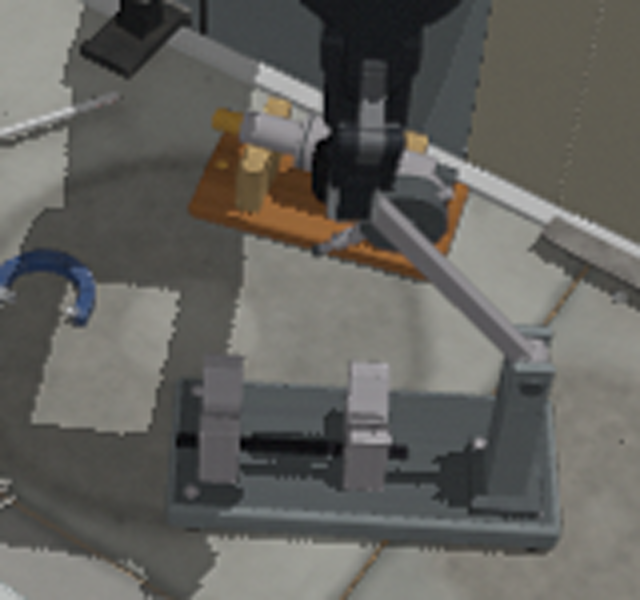

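Emit:
play_rows:
  series:
    - [0.0214,0,-0.0135,0,0,0,0]
    - [0.0226,0,-0.0115,0,0,0,0]
    - [0.0236,0,-0.0093,0,0,0,0]
    - [0.0243,0,-0.007,0,0,0,0]
    - [0.0249,0,-0.0046,0,0,0,0]
    - [0.0252,0,-0.0023,0,0,0,0]
    - [0.0253,0,0,0,0,0,0]
    - [0.013,0,0.001,0,0,0,0]

```text
t: 4.45
eef_pos: [0.5083, 0.4423, 0.2648]
ee_rot: [0.0, 0.484, 0.875, 0.003]
wrist_force: [1.8, -1.9, 5.4]
grip_width: 0.273
```

Emit:
play_rows:
  series:
    - [0,0,0,0,0,0,0]
    - [0,0,0,0,0,0,0]
    - [0,0,0,0,0,0,0]

```text
t: 4.7
eef_pos: [0.5081, 0.4425, 0.2647]
ee_rot: [-0.001, 0.484, 0.875, 0.003]
wrist_force: [0.6, 1.9, 5.9]
grip_width: 0.276
```

```bash
python3 snap.py d scene;  python3 - <<'E'
import cv2
a=cv2.imread('pics/d_scene.png')[130:330,300:500];cv2.imwrite('pics/dz.png',cv2.resize(a,(600,600),interpolation=cv2.INTER_CUBIC))
E
```

```text
4.7 [0.5081 0.4425 0.2647] [-7.000e-04  4.839e-01  8.751e-01  3.300e-03] [0.62 1.9  5.94] [0.63  0.364 0.974 0.004 1.798 0.071] 0.2763580748797253
```

View pics/dz.png

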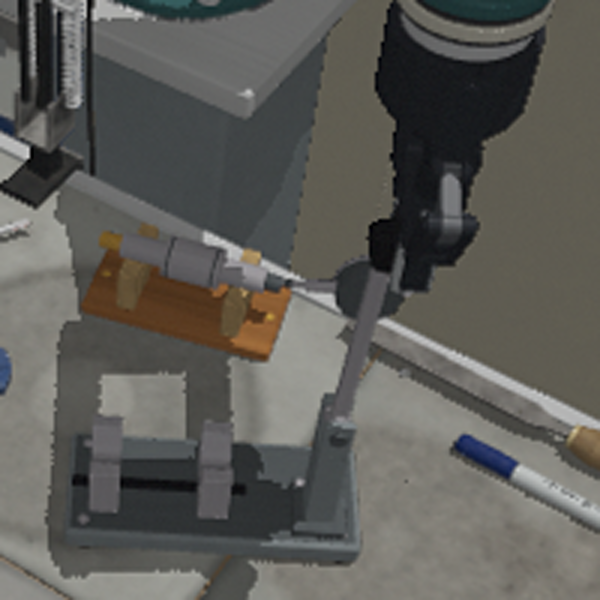

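Emit:
play_rows:
  series:
    - [0,0,0,0,0,0,60]
    - [0,0,0,0,0,0,60]
    - [0,0,0,0,0,0,60]
    - [0,0,-0.02,0,0,0,60]
    - [0,0,-0.04,0,0,0,60]
    - [0,0,-0.05,0,0,0,60]

```text
t: 5.25
eef_pos: [0.5081, 0.4389, 0.3251]
ee_rot: [-0.002, 0.485, 0.874, -0.004]
wrist_force: [0.7, -0.1, 0.4]
grip_width: 0.6
```

```bash
python3 - <<'E'
from h import *
s=sense();p,Rm=tool();print(p,s['wrist_force'],s['grip_width'])
Rt=Rdown(np.radians(15.5))
rows,P,RR=plan(p,Rm,np.array([.41,.27,.30]),Rt,7,80)
r2,P,RR=plan(P,RR,np.array([.392,.248,.20]),Rt,4,80)
show(rows+r2)
E
```

```text
[0.50811799 0.43892133 0.3251155 ] [ 0.70565853 -0.11156949  0.42599168] 0.5997418161270799
[[-0.0218,-0.0411,0.0063,-0.02,0,0.59,80],[-0.0234,-0.0401,0.0063,-0.02,0,0.59,80],[-0.0251,-0.0391,0.0062,-0.02,0,0.59,80],[-0.0267,-0.0381,0.0061,-0.01,0,0.59,80],[-0.0282,-0.037,0.0061,-0.02,0,0.58,80],[-0.0297,-0.0358,0.0061,-0.01,0.01,0.59,80],[-0.0311,-0.0345,0.006,-0.02,0,0.58,80],[-0.0068,-0.0097,0.0417,0,0,0,80]]
[[-0.0068,-0.0097,0.0417,0,0,0,80],[-0.0068,-0.0097,0.0416,0,0,0,80],[-0.0069,-0.0096,0.0417,0,0,0,80]]
```

Emit:
play_rows:
  series:
    - [-0.022,-0.041,0.006,0,0,0.59,80]
    - [-0.0235,-0.04,0.006,0,0,0.59,80]
    - [-0.025,-0.039,0.006,0,0,0.59,80]
    - [-0.027,-0.038,0.006,0,0,0.59,80]
    - [-0.028,-0.037,0.006,0,0,0.59,80]
    - [-0.03,-0.036,0.006,0,0,0.59,80]
    - [-0.031,-0.0345,0.006,0,0,0.59,80]
    - [-0.007,-0.01,0.04,0,0,0,80]

```text
t: 5.92
eef_pos: [0.4064, 0.2629, 0.2837]
ee_rot: [0.002, 0.607, 0.795, 0.004]
wrist_force: [0.2, 0.2, 0.9]
grip_width: 0.804
```

Emit:
play_rows:
  series:
    - [-0.007,-0.01,0.04,0,0,0,80]
    - [-0.007,-0.01,0.04,0,0,0,80]
    - [-0.007,-0.01,0.04,0,0,0,80]
    - [0,0,0,0,0,0,80]
    - [0,0,0,0,0,0,80]
    - [0,0,0,0,0,0,80]

```text
t: 6.42
eef_pos: [0.3933, 0.2481, 0.209]
ee_rot: [0.0, 0.606, 0.796, 0.001]
wrist_force: [0.4, 0.6, 1.2]
grip_width: 0.799
```

```bash
python3 snap.py e wrist scene
```

```text
6.4167 [0.3933 0.2481 0.209 ] [3.000e-04 6.059e-01 7.955e-01 1.100e-03] [0.41 0.59 1.22] [ 4.400e-01 -1.000e-01  1.601e+00  1.000e-03  1.638e+00  1.720e-01] 0.7988192850216386
```

View pics/e_wrist.png

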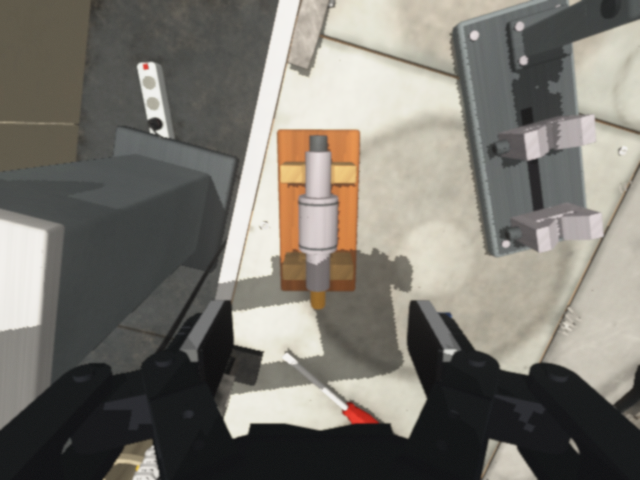

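View pics/e_scene.png

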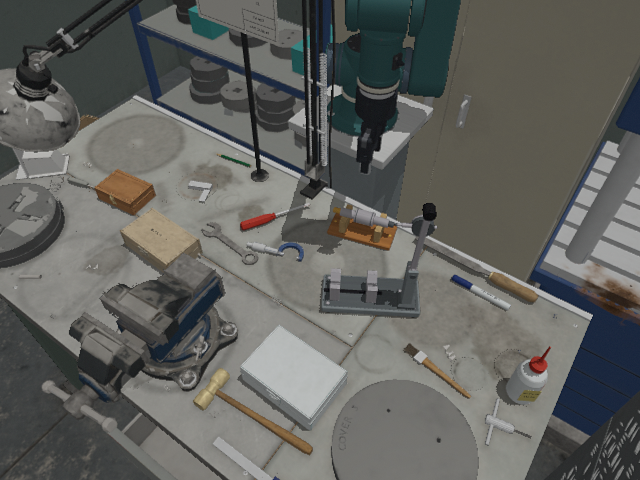

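```bash
python3 - <<'E'
import cv2
a=cv2.imread('pics/e_wrist.png')
cv2.imwrite('pics/e1.png',cv2.resize(a[0:270,440:640],None,fx=2.2*1.3,fy=2.2,interpolation=cv2.INTER_CUBIC) if 0 else cv2.resize(a[90:270,460:640],None,fx=3.3,fy=3.3,interpolation=cv2.INTER_CUBIC))
cv2.imwrite('pics/e2.png',cv2.resize(a[120:320,260:380],None,fx=3,fy=3,interpolation=cv2.INTER_CUBIC))
E
```

```text
(no output)
```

View pics/e1.png

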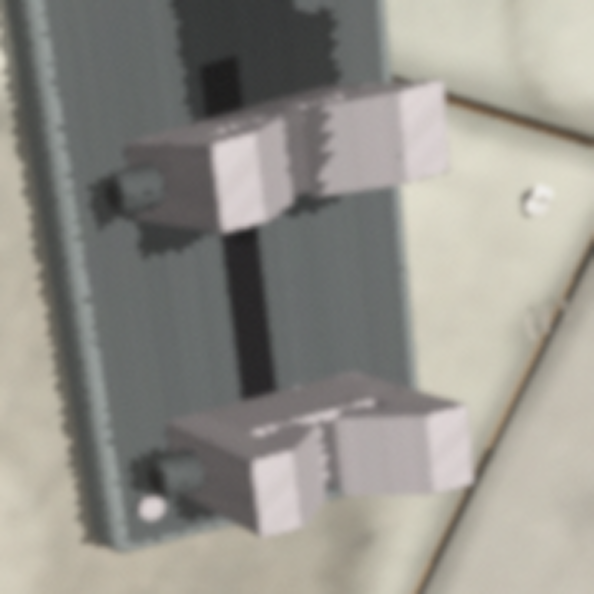

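View pics/e2.png

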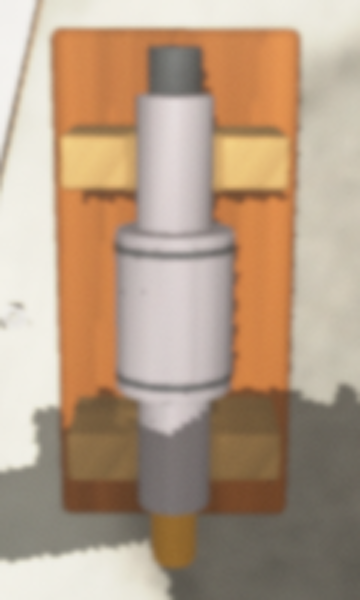

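```bash
python3 - <<'E'
from h import *
c=dict(np.load('pics/e_wrist.npz'));D=np.load('pics/e_wrist.npy')
A=lambda x,y:(460+x/3.3-.3,90+y/3.3-.3)
B=lambda x,y:(260+x/3-.33,120+y/3-.33)
b1=[plane(c,*A(*q),.065) for q in [(213,142),(222,232),(442,82),(450,172)]]
b2=[plane(c,*A(*q),.065) for q in [(252,458),(264,535),(466,402),(473,485)]]
m1,m2=np.mean(b1,0),np.mean(b2,0);d=m1-m2
print('blocks',m1,m2,np.linalg.norm(d),'ang',np.degrees(np.arctan2(d[1],d[0])),'seat',(m1+m2)/2)
for b in(b1,b2):
    e=b[0]+b[1]-b[2]-b[3];print('y ang-90',np.degrees(np.arctan2(e[1],e[0]))-90,np.linalg.norm(e)/2, np.linalg.norm(b[0]-b[1]),np.linalg.norm(b[2]-b[3]))
print(dep(c,*A(240,185),D)[2],dep(c,*A(425,130),D)[2],dep(c,*A(285,490),D)[2])
a=plane(c,*B(176,52),.055);b=plane(c,*B(174.5,565),.048);dd=b-a
print(a,b,np.linalg.norm(dd),np.degrees(np.arctan2(dd[1],dd[0])),a+dd*68/142)
a=plane(c,*B(175,240),.05);b=plane(c,*B(174.5,385),.05);print(a,b)
t=[plane(c,*B(*q),.012) for q in[(53,30),(300,30),(65,512),(285,512)]];m=np.mean(t,0);e=t[0]+t[1]-t[2]-t[3]
print('board',m,np.degrees(np.arctan2(-e[1],-e[0])),np.linalg.norm(e)/2)
p,Rm=tool();print(p,np.degrees(np.arctan2(Rm[1,1],Rm[0,1])))
E
```

```text
blocks [0.54279165 0.35873259 0.065     ] [0.58085297 0.29593023 0.065     ] 0.07343569404510307 ang 121.21793031557046 seat [0.56182231 0.32733141 0.065     ]
y ang-90 -239.7401015149309 0.04936706376367933 0.019807732392492228 0.01951315922793073
y ang-90 -239.41929803446695 0.04892247343929749 0.019752213738626366 0.0206686911809488
0.06471391589043002 0.06481112928914512 0.06600112776215278
[0.37489656 0.31254848 0.055     ] [0.41236449 0.17446232 0.048     ] 0.14325024762087119 -74.81903018362873 [0.39283895 0.24642271 0.05164789]
[0.38733683 0.26622968 0.05      ] [0.39780779 0.22755567 0.05      ]
board [0.39288447 0.24647968 0.012     ] -74.81944805989951 0.14737136155273303
[0.39395001 0.24838389 0.20997239] 15.414489671459831
```

```bash
python3 - <<'E'
from h import *
p,Rm=tool()
rows,P,RR=plan(p,Rm,np.array([.3928,.2464,.028]),Rdown(np.radians(15.2)),8,80)
show(rows)
E
```

```text
[[-0.0004,-0.0005,0.0379,0.01,0,0.01,80],[-0.0004,-0.0005,0.0379,0.01,0,0.01,80],[-0.0004,-0.0004,0.0379,0.01,0,0.01,80],[-0.0004,-0.0004,0.0379,0.01,0,0,80],[-0.0004,-0.0004,0.0379,0.01,0,0.01,80],[-0.0003,-0.0004,0.0379,0,-0.01,0,80],[-0.0003,-0.0004,0.0379,0.01,0,0.01,80],[-0.0004,-0.0003,0.038,0,-0.01,0,80]]
```

Emit:
play_rows:
  series:
    - [-0.001,-0.001,0.042,0,0,0,80]
    - [-0.001,-0.001,0.042,0,0,0,80]
    - [-0.001,-0.001,0.042,0,0,0,80]
    - [0,0,0.042,0,0,0,80]
    - [0,0,0.042,0,0,0,80]
    - [0,0,0.042,0,0,0,80]
    - [0,0,0.03,0,0,0,80]
    - [0,0,0,0,0,0,80]

```text
t: 7.18
eef_pos: [0.3897, 0.2447, 0.0357]
ee_rot: [-0.001, 0.606, 0.796, -0.003]
wrist_force: [-0.2, -0.2, -0.1]
grip_width: 0.798
```

Emit:
play_rows:
  series:
    - [0,0,0,0,0,0,80]
    - [0,0,0,0,0,0,80]

```text
t: 7.35
eef_pos: [0.3932, 0.2462, 0.0406]
ee_rot: [0.001, 0.606, 0.795, 0.002]
wrist_force: [1.3, -0.5, 1.0]
grip_width: 0.802
```

```bash
python3 snap.py f wrist
```

```text
7.35 [0.3932 0.2462 0.0406] [0.0009 0.606  0.7955 0.0018] [ 1.31 -0.47  0.99] [0.437 0.016 1.837 0.    1.284 0.168] 0.8015967089444826
```

View pics/f_wrist.png

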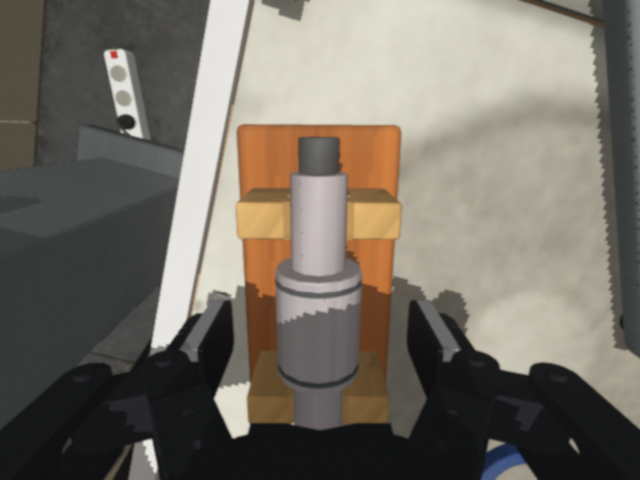

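Emit:
play_rows:
  series:
    - [0,0,0.01,0,0,0,80]
    - [0,0,0.01,0,0,0,80]
    - [0,0,0,0,0,0,60]
    - [0,0,0,0,0,0,0]
    - [0,0,0,0,0,0,0]
    - [0,0,0,0,0,0,0]
    - [0,0,0,0,0,0,0]
    - [0,0,0,0,0,0,0]
  squeeze: 40

```text
t: 8.07
eef_pos: [0.3924, 0.2455, 0.0269]
ee_rot: [0.001, 0.606, 0.795, 0.001]
wrist_force: [3.7, 1.4, -0.6]
grip_width: 0.363
```

```bash
python3 snap.py g wrist
```

```text
8.0667 [0.3924 0.2455 0.0269] [7.000e-04 6.060e-01 7.954e-01 1.100e-03] [ 3.75  1.41 -0.64] [ 0.437  0.031  1.852 -0.     1.255  0.168] 0.3627508645039932
```

View pics/g_wrist.png

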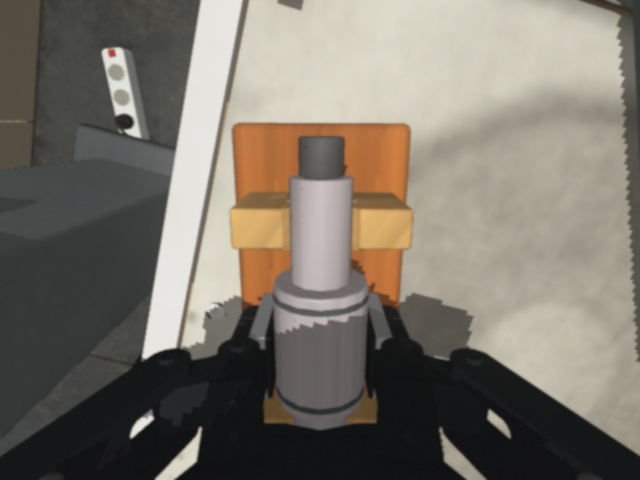

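Emit:
play_rows:
  series:
    - [0,0,-0.01,0,0,0,0]
    - [0,0,-0.03,0,0,0,0]
    - [0,0,-0.04,0,0,0,0]
    - [0,0,-0.04,0,0,0,0]
    - [0,0,-0.04,0,0,0,0]
    - [0,0,-0.01,0,0,0,0]
    - [0,0,0,0,0,0,0]
    - [0,0,0,0,0,0,0]

```text
t: 8.78
eef_pos: [0.3902, 0.2448, 0.1271]
ee_rot: [-0.001, 0.606, 0.795, -0.001]
wrist_force: [0.5, 0.1, -3.8]
grip_width: 0.361
```

```bash
python3 snap.py i wrist; python3 - <<'E'
from h import *
p,Rm=tool()
th=np.radians(121.1);x=np.array([np.cos(th),np.sin(th),0])
rows,P,RR=plan(p,Rm,np.array([.5618,.3273,.126])-.0008*x,Rdown(np.radians(31.1)),8,0)
show(rows)
E
```

```text
8.7833 [0.3902 0.2448 0.1271] [-7.000e-04  6.060e-01  7.955e-01 -1.200e-03] [ 0.46  0.07 -3.84] [ 0.437 -0.066  1.734  0.     1.476  0.168] 0.36057878909629404
[[0.0069,0.0392,-0.0001,-0.01,0,-0.49,0],[0.0056,0.0394,-0.0001,-0.01,0,-0.49,0],[0.0043,0.0395,-0.0001,-0.01,0,-0.49,0],[0.0029,0.0397,0,-0.01,0,-0.49,0],[0.0015,0.0397,0,-0.01,0,-0.49,0],[0.0002,0.0398,0,0,0,-0.49,0],[-0.0012,0.0397,0,-0.01,0,-0.49,0],[-0.0026,0.0397,0,0,0,-0.49,0]]
```

View pics/i_wrist.png

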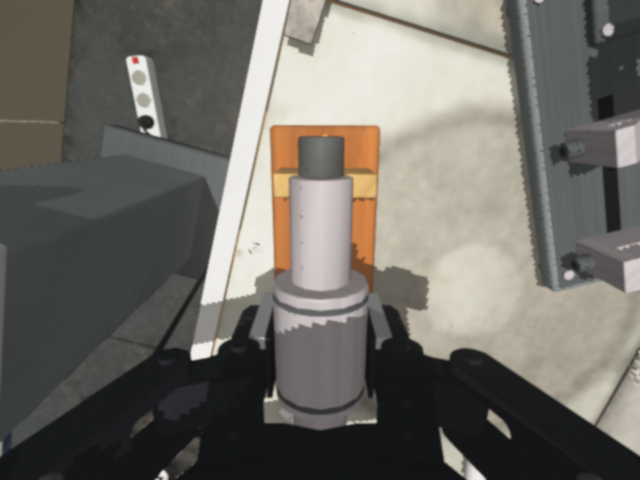

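Emit:
play_rows:
  series:
    - [0.007,0.03,0,0,0,-0.49,0]
    - [0.0056,0.0394,0,0,0,-0.49,0]
    - [0.0043,0.0395,0,0,0,-0.49,0]
    - [0.003,0.0395,0,0,0,-0.49,0]
    - [0.0015,0.0395,0,0,0,-0.49,0]
    - [0,0.0395,0,0,0,-0.49,0]
    - [-0.001,0.0395,0,0,0,-0.49,0]
    - [-0.0025,0.0395,0,0,0,-0.49,0]

```text
t: 9.5
eef_pos: [0.5571, 0.3254, 0.1247]
ee_rot: [-0.002, 0.491, 0.871, -0.003]
wrist_force: [-0.4, -0.5, -4.0]
grip_width: 0.362
```

Emit:
play_rows:
  series:
    - [0,0.005,0,0,0,0,0]
    - [0,0,0,0,0,0,0]
    - [0,0,0,0,0,0,0]
    - [0,0,0,0,0,0,0]

```text
t: 9.83
eef_pos: [0.5588, 0.3266, 0.127]
ee_rot: [-0.001, 0.492, 0.871, -0.001]
wrist_force: [0.0, -0.8, -3.2]
grip_width: 0.363
```

```bash
python3 snap.py j wrist scene;  python3 - <<'E'
import cv2
a=cv2.imread('pics/j_scene.png')[130:330,280:480];cv2.imwrite('pics/jz.png',cv2.resize(a,(600,600),interpolation=cv2.INTER_CUBIC))
E
```

```text
9.8333 [0.5588 0.3266 0.127 ] [-0.001   0.4919  0.8707 -0.0014] [ 0.02 -0.84 -3.15] [ 0.441  0.344  1.273  0.     1.528 -0.101] 0.362502289950969
```

View pics/j_wrist.png

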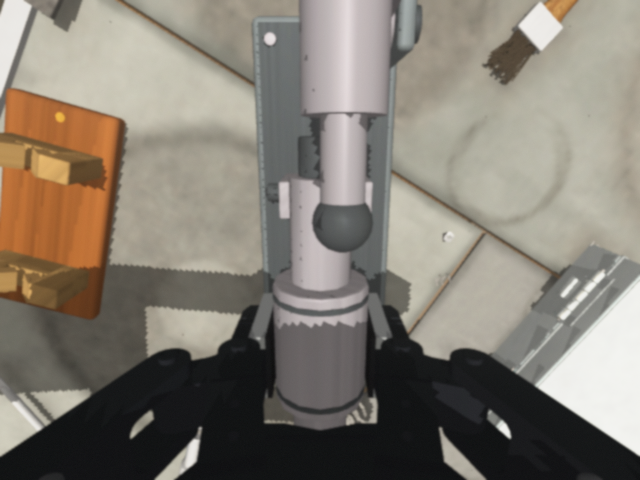

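View pics/jz.png

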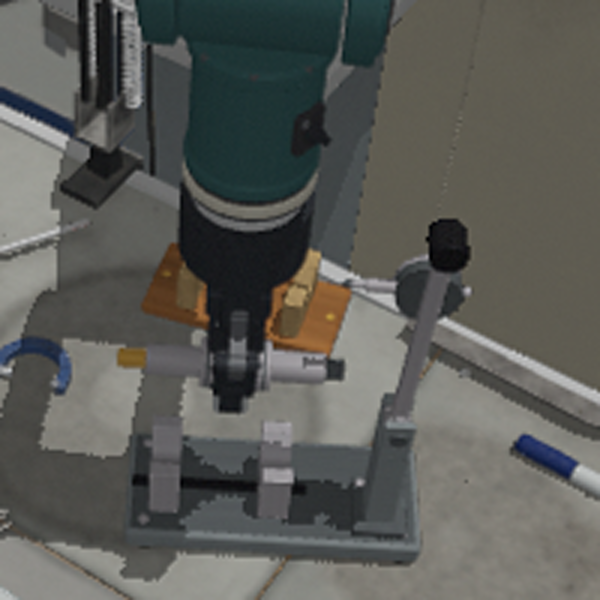

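```bash
python3 - <<'E'
from h import *
c=dict(np.load('pics/j_scene.npz'));D=np.load('pics/j_scene.npy')
v,u=np.mgrid[0:480,0:640];d=np.stack([(u-c['cx'])/c['fx'],-(v-c['cy'])/c['fy'],-np.ones_like(u,float)],-1)
P=d@c['pose'][:3,:3].T*D[...,None]+c['pose'][:3,3]
th=np.radians(121.1);x=np.array([np.cos(th),np.sin(th),0]);y=np.array([-x[1],x[0],0])
Q=P-np.array([.5618,.3273,0]);V=np.stack([Q@x,Q@y,Q[...,2]],-1)
Z=lambda a,b:(280+a//3,130+b//3)
for n,(a,b) in dict(tip=(352,284),tip2=(365,284),dial=(425,290),knob=(447,240),teal_r=(318,165),prot=(318,130),prot2=(326,140),ringr=(312,200),blackr=(305,250),teal_top=(350,60)).items():
    uu,vv=Z(a,b);print(n,V[vv,uu].round(3))
w=(V[...,2]>.1)&(abs(V[...,1])<.09)&(V[...,0]>-.12)&(V[...,0]<.12)
for z0 in np.arange(.1,.5,.02):
    k=w&(V[...,2]>=z0)&(V[...,2]<z0+.02)&(V[...,0]<.069)
    if k.sum():print('%.2f'%z0,k.sum(),V[k][:,0].min().round(3),V[k][:,0].max().round(3),V[k][:,1].min().round(3),V[k][:,1].max().round(3))
k=(V[...,0]>.06)&(V[...,0]<.16)&(abs(V[...,1])<.06)&(V[...,2]>.2)&(V[...,2]<.27)
print(V[k].min(0),V[k].max(0))
E
```

```text
tip [0.066 0.    0.234]
tip2 [0.073 0.    0.235]
dial [ 0.107 -0.008  0.241]
knob [ 0.111 -0.02   0.294]
teal_r [ 0.101  0.569 -0.202]
prot [ 0.032 -0.027  0.375]
prot2 [ 0.036 -0.03   0.373]
ringr [ 0.037 -0.001  0.301]
blackr [ 0.035 -0.012  0.272]
teal_top [ 0.041 -0.037  0.428]
0.12 21 -0.009 0.012 -0.026 -0.017
0.14 501 -0.071 0.068 -0.028 0.013
0.16 167 -0.052 0.058 -0.044 0.022
0.18 114 -0.016 0.017 -0.053 -0.01
0.20 123 -0.016 0.018 -0.061 -0.01
0.22 291 -0.018 0.068 -0.064 0.003
0.24 144 -0.036 0.038 -0.039 0.0
0.26 344 -0.037 0.038 -0.036 0.002
0.28 434 -0.036 0.038 -0.036 0.009
0.30 331 -0.036 0.037 -0.035 0.009
0.32 464 -0.036 0.037 -0.036 0.007
0.34 384 -0.033 0.035 -0.035 -0.003
0.36 457 -0.034 0.039 -0.035 0.003
0.38 475 -0.033 0.035 -0.034 -0.005
0.40 605 -0.042 0.05 -0.037 0.036
0.42 393 -0.061 0.057 -0.044 0.077
0.44 940 -0.062 0.06 -0.047 0.079
0.46 1487 -0.062 0.062 -0.046 0.09
0.48 2696 -0.06 0.065 -0.037 0.09
[ 0.06256526 -0.01925885  0.20030833] [0.13569289 0.01065149 0.267208  ]
```

```bash
python3 - <<'E'
from h import *
c=dict(np.load('pics/j_wrist.npz'));im=cv2.imread('pics/j_wrist.png').astype(int)
g=im.sum(2)
th=np.radians(121.1);x=np.array([np.cos(th),np.sin(th),0]);y=np.array([-x[1],x[0],0])
S=np.array([.5618,.3273,0])
for row in (130,160,200,230,250):
    L=[u for u in range(235,290)];dl=np.abs(np.diff(g[row,235:290]));dr=np.abs(np.diff(g[row,372:410]))
    ul=235+dl.argmax()+.5;ur=372+dr.argmax()+.5
    a,b=[(plane(c,u,row,.022)-S) for u in (ul,ur)]
    print(row,ul,ur,'y',(a@y).round(4),(b@y).round(4),'x',(a@x).round(3))
for row in(240,):
  for n,u in(('jl',291),('jr',351)): 
    pass
# spindle journal centre + tenon? heights ~.150
for row,l,rr in((285,274,367),(340,273,367),(250,291,351)):
    q=plane(c,(l+rr)/2,row,.150)-S;print('axis',row,(q@x).round(4),(q@y).round(4))
p,Rm=tool();print(((p-S)@x).round(4),((p-S)@y).round(4),p)
E
python3 - <<'E'
import cv2
a=cv2.imread('pics/j_wrist.png')[10:310,230:410];cv2.imwrite('pics/jw.png',cv2.resize(a,(360*1,600),interpolation=cv2.INTER_CUBIC))
E
```

```text
130 255.5 393.5 y 0.0427 -0.0426 x 0.073
160 256.5 385.5 y 0.0429 -0.0385 x 0.055
200 278.5 389.5 y 0.0298 -0.0423 x 0.029
230 260.5 387.5 y 0.0424 -0.042 x 0.009
250 266.5 386.5 y 0.039 -0.042 x -0.005
axis 285 0.0233 0.0023
axis 340 0.0025 0.0025
axis 250 0.0356 0.0021
0.0009 0.0024 [0.55926696 0.32680721 0.12816489]
```

View pics/jw.png

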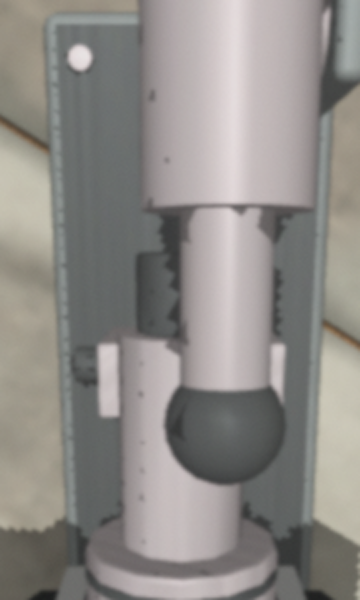

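Emit:
play_rows:
  series:
    - [-0.002,0.004,0.01,0,0,0,0]
    - [0,0,0.025,0,0,0,0]
    - [0,0,0.025,0,0,0,0]
    - [0,0,0.025,0,0,0,0]
    - [0,0,0.02,0,0,0,0]
    - [0,0,0.01,0,0,0,0]
    - [0,0,0,0,0,0,0]
    - [0,0,0,0,0,0,0]

```text
t: 10.6
eef_pos: [0.5629, 0.3274, 0.0594]
ee_rot: [-0.0, 0.492, 0.871, -0.0]
wrist_force: [0.2, -0.3, -3.0]
grip_width: 0.366
```

```bash
python3 snap.py k wrist scene;  python3 - <<'E'
from h import *
a=cv2.imread('pics/k_scene.png')[180:330,290:440];cv2.imwrite('pics/kz.png',cv2.resize(a,(600,600),interpolation=cv2.INTER_CUBIC))
th=np.radians(121.1);x=np.array([np.cos(th),np.sin(th),0]);y=np.array([-x[1],x[0],0])
S=np.array([.5618,.3273,0]);p,Rm=tool();print(((p-S)@x).round(4),((p-S)@y).round(4),p)
E
```

```text
10.6 [0.5629 0.3274 0.0594] [-1.000e-04  4.918e-01  8.707e-01 -0.000e+00] [ 0.18 -0.27 -2.95] [ 0.44   0.395  1.344  0.     1.403 -0.103] 0.3658044293047316
-0.0006 -0.002 [0.5637928  0.32779009 0.06084715]
```

View pics/k_wrist.png

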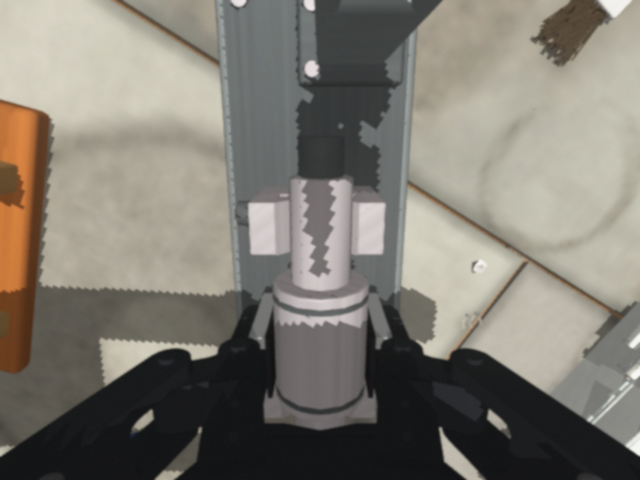

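View pics/kz.png

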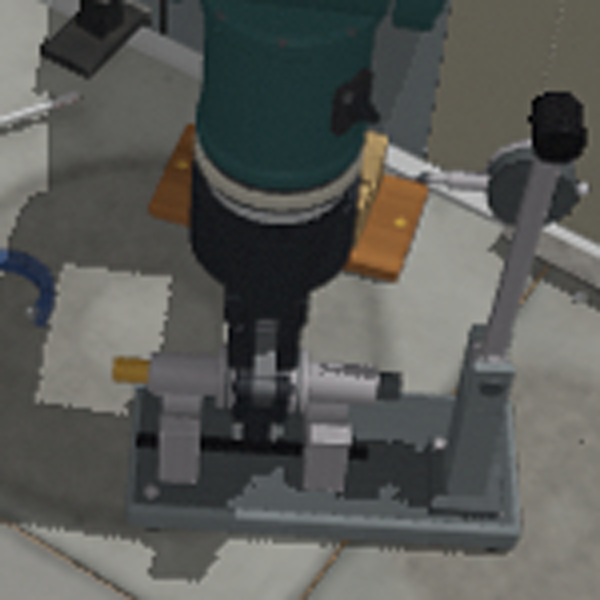

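```bash
python3 - <<'E'
from h import *
c=dict(np.load('pics/k_wrist.npz'));im=cv2.imread('pics/k_wrist.png').astype(int);g=im.sum(2)
th=np.radians(121.1);x=np.array([np.cos(th),np.sin(th),0]);y=np.array([-x[1],x[0],0])
S=np.array([.5618,.3273,0])
for row in (210,220,230,240,248):
    e=lambda a,b:a+np.abs(np.diff(g[row,a:b])).argmax()+.5
    L,Rr,jl,jr=e(240,260),e(375,395),e(283,297),e(345,357)
    m=plane(c,(L+Rr)/2,row,.065)-S;j=plane(c,(jl+jr)/2,row,.0825)-S
    w=np.linalg.norm(plane(c,L,row,.065)-plane(c,Rr,row,.065))
    print(row,L,Rr,jl,jr,'block y',(m@y).round(4),'w',w.round(4),'spindle y',(j@y).round(4))
E
python3 - <<'E'
import cv2
a=cv2.imread('pics/k_wrist.png')[120:320,220:420];cv2.imwrite('pics/kw.png',cv2.resize(a,(600,600),interpolation=cv2.INTER_CUBIC))
E
```

```text
210 247.5 384.5 288.5 352.5 block y 0.0001 w 0.0496 spindle y -0.0015
220 248.5 383.5 288.5 351.5 block y 0.0001 w 0.0493 spindle y -0.0014
230 248.5 383.5 289.5 351.5 block y 0.0001 w 0.0497 spindle y -0.0015
240 249.5 382.5 289.5 351.5 block y 0.0001 w 0.0493 spindle y -0.0015
248 249.5 383.5 289.5 351.5 block y -0.0001 w 0.05 spindle y -0.0015
```

View pics/kw.png

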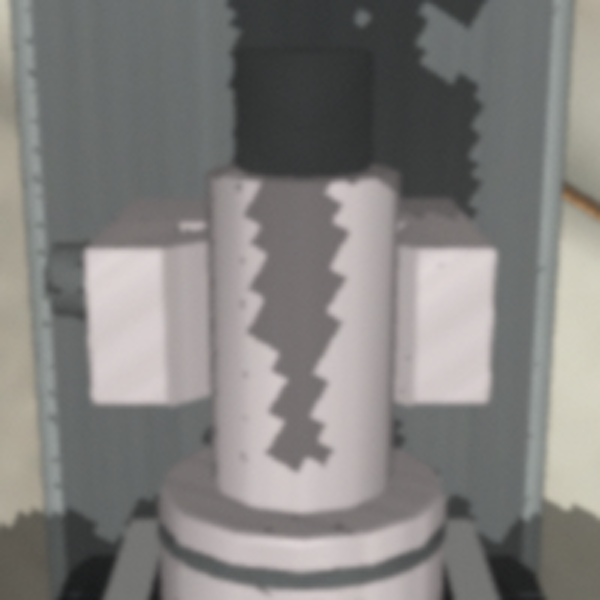

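```bash
python3 - <<'E'
from h import *
c=dict(np.load('pics/k_wrist.npz'))
th=np.radians(121.1);x=np.array([np.cos(th),np.sin(th),0])
S=np.array([.5618,.3273,0])
print('block front (27)',((plane(c,262,254,.065)-S)@x).round(4),'back(47)',((plane(c,262,202,.065)-S)@x).round(4))
print('mid face (22)',((plane(c,274,287,.0825)-S)@x).round(4), 'journal end (56)',((plane(c,320,177,.0925)-S)@x).round(4),((plane(c,291,179,.0825)-S)@x).round(4))
E
```

```text
block front (27) 0.0271 back(47) 0.0468
mid face (22) 0.0212 journal end (56) 0.059 0.0572
```

Emit:
play_rows:
  series:
    - [0,-0.0025,0.01,0,0,0,0]
    - [0,0,0.008,0,0,0,0]
    - [0,0,0.004,0,0,0,0]
    - [0,0,0.002,0,0,0,0]
    - [0,0,0,0,0,0,0]
    - [0,0,0,0,0,0,0]

```text
t: 11.2
eef_pos: [0.5617, 0.3266, 0.0449]
ee_rot: [-0.0, 0.492, 0.871, -0.0]
wrist_force: [0.1, 0.2, -3.6]
grip_width: 0.367
```

```bash
python3 snap.py l wrist; python3 - <<'E'
from h import *
for i in range(1):
    a=cv2.imread('pics/l_wrist.png')[120:320,220:420];cv2.imwrite('pics/lw.png',cv2.resize(a,(600,600),interpolation=cv2.INTER_CUBIC))
E
```

```text
11.2 [0.5617 0.3266 0.0449] [-1.000e-04  4.918e-01  8.707e-01 -1.000e-04] [ 0.11  0.16 -3.59] [ 0.439  0.404  1.362  0.     1.376 -0.103] 0.3673038598627583
```

View pics/lw.png

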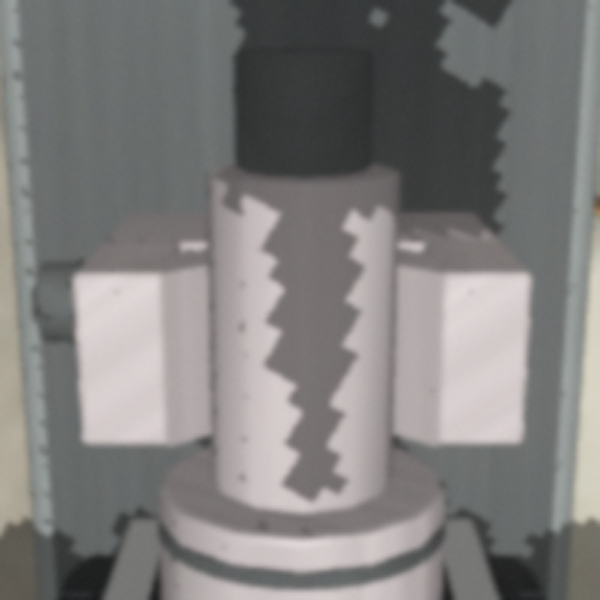

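Emit:
play_rows:
  series:
    - [0,0,0.002,0,0,0,0]
    - [0,0,0.002,0,0,0,0]
    - [0,0,0,0,0,0,0]
    - [0,0,0,0,0,0,0]

```text
t: 11.58
eef_pos: [0.5616, 0.3266, 0.0425]
ee_rot: [-0.0, 0.492, 0.871, -0.0]
wrist_force: [-0.1, -0.1, -2.1]
grip_width: 0.36
```

Emit:
play_rows:
  series:
    - [0,0,0.002,0,0,0,0]
    - [0,0,0,0,0,0,0]
    - [0,0,0,0,0,0,0]

```text
t: 11.83
eef_pos: [0.5617, 0.3266, 0.0413]
ee_rot: [-0.0, 0.492, 0.871, -0.0]
wrist_force: [0.5, 0.9, -3.5]
grip_width: 0.363
```

Emit:
play_rows:
  series:
    - [0,0,0.0015,0,0,0,0]
    - [0,0,0,0,0,0,0]
    - [0,0,0,0,0,0,0]

```text
t: 12.08
eef_pos: [0.5619, 0.3267, 0.041]
ee_rot: [0.0, 0.492, 0.871, 0.0]
wrist_force: [-0.1, -0.4, -1.9]
grip_width: 0.362
```

```bash
python3 snap.py m wrist scene; python3 - <<'E'
from h import *
a=cv2.imread('pics/m_wrist.png')[120:320,220:420];cv2.imwrite('pics/mw.png',cv2.resize(a,(600,600),interpolation=cv2.INTER_CUBIC))
a=cv2.imread('pics/m_scene.png')[240:330,300:420];cv2.imwrite('pics/mz.png',cv2.resize(a,(800,600),interpolation=cv2.INTER_CUBIC))
E
```

```text
12.0833 [0.5619 0.3267 0.041 ] [2.000e-04 4.918e-01 8.707e-01 3.000e-04] [-0.14 -0.39 -1.88] [ 0.44   0.407  1.366  0.     1.368 -0.103] 0.3619215558132948
```

View pics/mw.png

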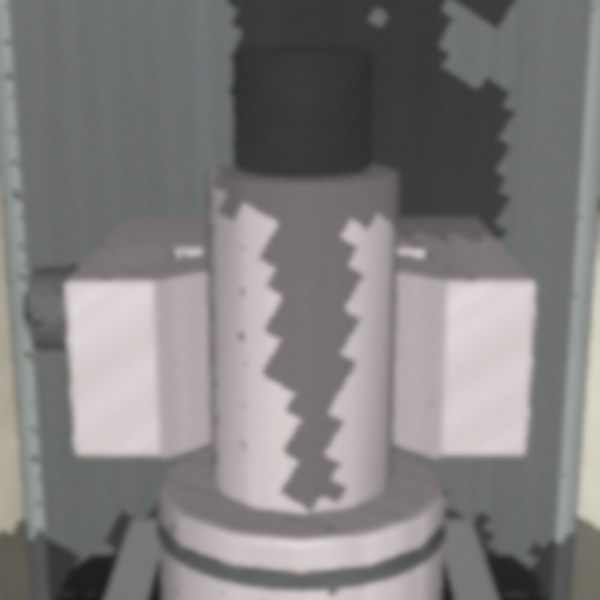

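View pics/mz.png

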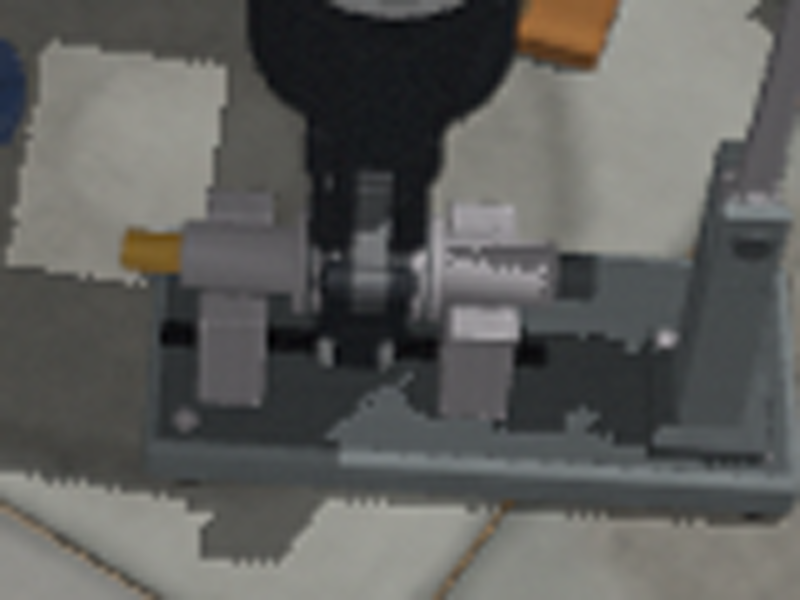

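Emit:
play_rows:
  series:
    - [0,0,0.0015,0,0,0,0]
    - [0,0,0,0,0,0,0]
    - [0,0,0,0,0,0,0]

```text
t: 12.43
eef_pos: [0.5619, 0.3268, 0.0409]
ee_rot: [0.0, 0.492, 0.871, 0.0]
wrist_force: [-2.8, -1.1, 5.3]
grip_width: 0.362
```

Emit:
play_rows:
  series:
    - [0,0,0.0015,0,0,0,0]
    - [0,0,0,0,0,0,0]
    - [0,0,0,0,0,0,0]

```text
t: 12.68
eef_pos: [0.5619, 0.3267, 0.0408]
ee_rot: [0.0, 0.492, 0.871, 0.001]
wrist_force: [-5.2, -1.7, 8.6]
grip_width: 0.359
```

Emit:
play_rows:
  series:
    - [0,0,-0.0015,0,0,0,0]
    - [0,0,0,0,0,0,50]
    - [0,0,0,0,0,0,60]
    - [0,0,0,0,0,0,60]
    - [0,0,0,0,0,0,60]
    - [0,0,0,0,0,0,60]

```text
t: 13.18
eef_pos: [0.5617, 0.3266, 0.0391]
ee_rot: [-0.0, 0.492, 0.871, -0.0]
wrist_force: [-0.2, 0.0, -0.0]
grip_width: 0.595
```

```bash
python3 snap.py n wrist
```

```text
13.1833 [0.5617 0.3266 0.0391] [-1.000e-04  4.919e-01  8.707e-01 -1.000e-04] [-0.23  0.01 -0.  ] [ 0.439  0.409  1.367  0.     1.366 -0.103] 0.5945643648071426
```

View pics/n_wrist.png

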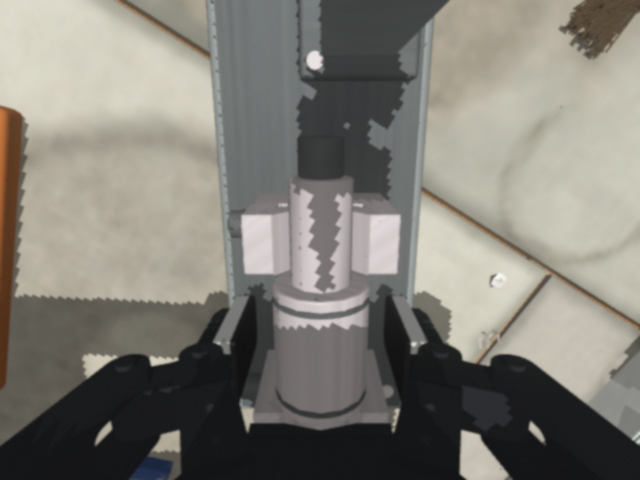

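Released with the spindle in the grooves. I'll go straight up and check from above.

Emit:
play_rows:
  series:
    - [0,0,-0.02,0,0,0,65]
    - [0,0,-0.04,0,0,0,65]
    - [0,0,-0.05,0,0,0,65]
    - [-0.01,-0.02,-0.05,0,0,0,65]
    - [-0.02,-0.04,-0.05,0,0,0,65]
    - [-0.02,-0.04,-0.05,0,0,0,65]
    - [0,0,0,0,0,0,65]
    - [0,0,0,0,0,0,65]

```text
t: 13.9
eef_pos: [0.527, 0.2698, 0.2005]
ee_rot: [0.003, 0.492, 0.87, 0.003]
wrist_force: [0.7, -0.0, -1.2]
grip_width: 0.648
```

```bash
python3 snap.py o wrist scene top; python3 - <<'E'
from h import *
a=cv2.imread('pics/o_scene.png')[180:330,300:450];cv2.imwrite('pics/oz.png',cv2.resize(a,(600,600),interpolation=cv2.INTER_CUBIC))
E
```

```text
13.9 [0.527  0.2698 0.2005] [0.0026 0.4923 0.8704 0.0034] [ 0.69 -0.04 -1.19] [ 0.377  0.182  1.325  0.     1.626 -0.164] 0.6477403080883233
```

View pics/o_wrist.png

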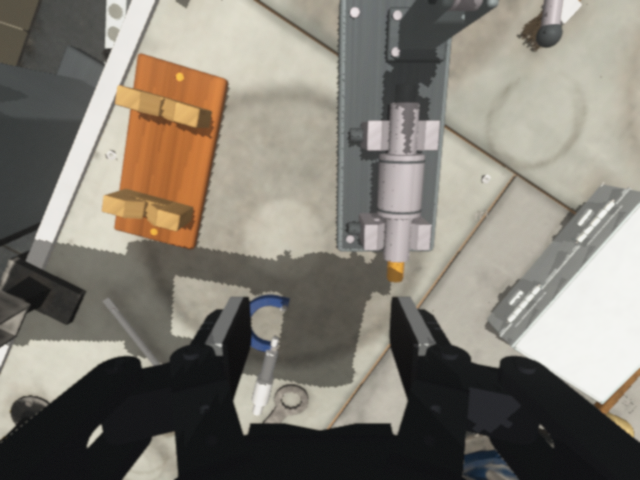

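View pics/oz.png

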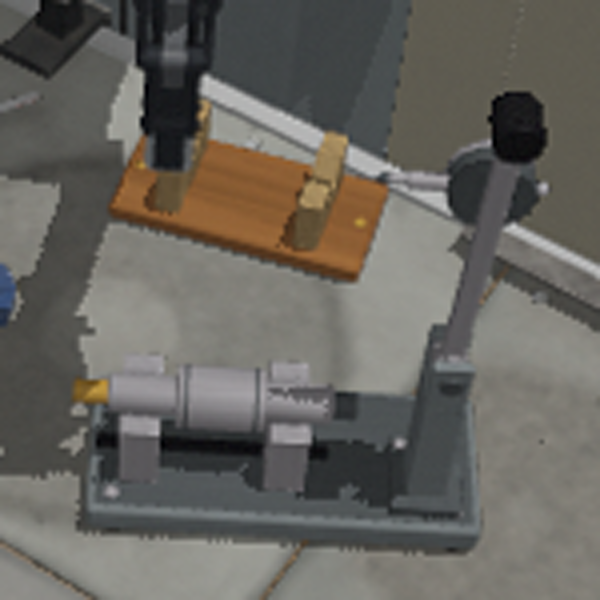

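```bash
python3 - <<'E'
from h import *
th=np.radians(121.1);x=np.array([np.cos(th),np.sin(th),0]);y=np.array([-x[1],x[0],0]);S=np.array([.5618,.3273,0])
c=dict(np.load('pics/o_wrist.npz'));D=np.load('pics/o_wrist.npy')
for n,p in dict(mid=(401,185),jp=(404,148),jm=(396,240),blk=(376,133),blk2=(427,133),blk3=(371,233),blk4=(420,235)).items():
    q=dep(c,*p,D)-S;print(n,(q@x).round(4),(q@y).round(4),q[2].round(4))
a=plane(c,(380+424)/2,165,.064)-S;print(a@x,a@y)
for u,v in((402,160),(400,212)):print('ring',((plane(c,u,v,.075)-S)@x).round(4))
s=dict(np.load('pics/o_scene.npz'));k=(300+519/4,180+128/4)
o,d=ray(s,*k);
# intersect knob plane y=-.014
n=y;P0=S-.014*y;t=((P0-o)@n)/(d@n);kp=o+d*t;print('knob',kp,((kp-S)@x).round(4),'q',np.arctan2(kp[2]-.123,-((kp-S)@x-.108)))
p,Rm=tool()
tk=np.array([.5083,.4405,.345])
rows,P,RR=plan(p,Rm,tk,Rdown(np.radians(31.2)),8,60);show(rows)
E
```

```text
mid 0.0041 0.0024 0.0794
jp 0.0286 0.0006 0.0736
jm -0.0364 0.0028 0.0749
blk 0.0383 0.0189 0.065
blk2 0.0383 -0.0168 0.0646
blk3 -0.0335 0.0199 0.066
blk4 -0.0353 -0.017 0.0657
0.016264191493292272 -0.0008034694149818827
ring 0.0206
ring -0.0157
knob [0.51479097 0.43233153 0.28278933] 0.1142 q 1.6096827526381998
[[0.0323,0.0152,-0.0314,0,0,0,60],[0.0323,0.0152,-0.0313,0,0,0,60],[0.0323,0.0152,-0.0314,0,0,0,60],[0.0322,0.0152,-0.0313,-0.01,0,-0.01,60],[0.0322,0.0153,-0.0313,0,0,0,60],[0.0323,0.0153,-0.0314,-0.01,0,-0.01,60],[0.0322,0.0153,-0.0313,0,0,0,60],[0.0322,0.0154,-0.0314,-0.01,-0.01,-0.01,60]]
```

Emit:
play_rows:
  series:
    - [0.03,0.015,-0.04,0,0,0,65]
    - [0.03,0.015,-0.04,0,0,0,65]
    - [0.03,0.015,-0.04,0,0,0,65]
    - [0.032,0.015,-0.04,0,0,0,65]
    - [0.032,0.015,-0.03,0,0,0,65]
    - [0.02,0.015,-0.02,0,0,0,65]
    - [0,0.015,0,0,0,0,65]
    - [0,0,0,0,0,0,65]

```text
t: 14.72
eef_pos: [0.5264, 0.394, 0.3196]
ee_rot: [-0.0, 0.491, 0.871, -0.001]
wrist_force: [-1.0, 0.1, -0.7]
grip_width: 0.651
```

Emit:
play_rows:
  series:
    - [0,0,0,0,0,0,65]
    - [0,0,0,0,0,0,65]

```text
t: 14.88
eef_pos: [0.5256, 0.3916, 0.3192]
ee_rot: [-0.001, 0.492, 0.871, -0.002]
wrist_force: [1.0, -0.6, -0.4]
grip_width: 0.656
```

```bash
python3 snap.py p wrist scene; python3 - <<'E'
from h import *
a=cv2.imread('pics/p_scene.png')[130:330,300:500];cv2.imwrite('pics/pz.png',cv2.resize(a,(600,600),interpolation=cv2.INTER_CUBIC))
E
```

```text
14.8833 [0.5256 0.3916 0.3192] [-0.001   0.4919  0.8707 -0.0019] [ 1.01 -0.56 -0.36] [ 0.554  0.339  0.9   -0.     1.907  0.012] 0.6559322435620634
```

View pics/p_wrist.png

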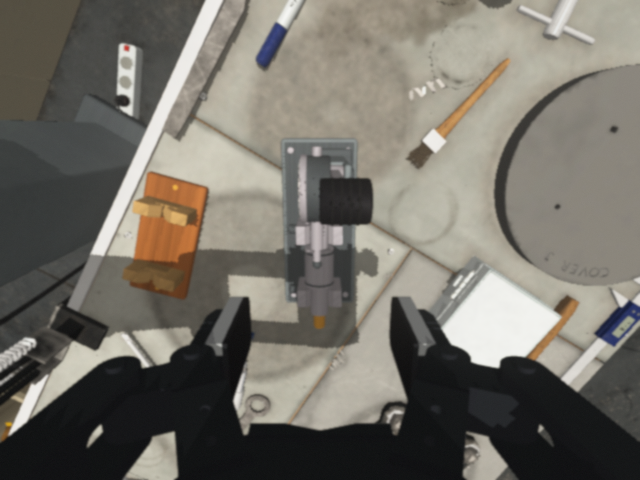

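View pics/pz.png

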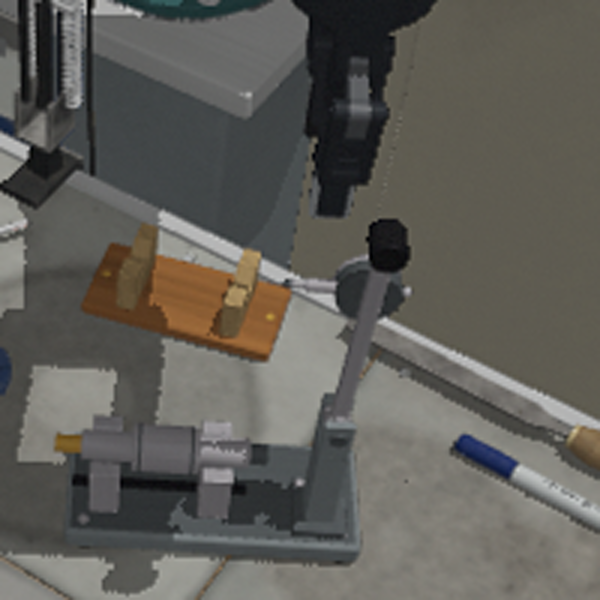

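```bash
python3 - <<'E'
from h import *
th=np.radians(121.1);x=np.array([np.cos(th),np.sin(th),0]);y=np.array([-x[1],x[0],0]);S=np.array([.5618,.3273,0])
c=dict(np.load('pics/p_wrist.npz'));s=dict(np.load('pics/p_scene.npz'))
k,e=tri(c,(346,202),s,(428.9,211.3));print(k,e,((k-S)@x).round(4),((k-S)@y).round(4))
k2=plane(c,346,202,.283);print(k2,((k2-S)@x).round(4),((k2-S)@y).round(4))
p,Rm=tool();print(p)
k=np.array([*k2[:2],0])
rows,P,RR=plan(p,Rm,np.array([k2[0],k2[1],.325]),Rdown(np.radians(31.2)),3,65);show(rows)
E
```

```text
[0.51564762 0.43152214 0.28435882] 0.0011731959370540222 0.1131 -0.0143
[0.51574402 0.43193606 0.283     ] 0.1134 -0.0146
[0.52559212 0.39129456 0.32027441]
[[0.0222,0.007,-0.0026,-0.01,0,-0.01,65],[0.0221,0.0069,-0.0027,-0.01,0,-0.01,65],[0.0222,0.007,-0.0026,-0.02,0,-0.02,65]]
```

Emit:
play_rows:
  series:
    - [0.022,0.007,-0.0025,0,0,0,65]
    - [0.022,0.007,-0.0025,0,0,0,65]
    - [0.022,0.007,-0.0025,0,0,0,65]
    - [0,0,0,0,0,0,65]
    - [0,0,0,0,0,0,65]

```text
t: 15.4
eef_pos: [0.5156, 0.4337, 0.326]
ee_rot: [0.0, 0.491, 0.871, -0.0]
wrist_force: [1.2, -0.2, -0.4]
grip_width: 0.649
```

```bash
python3 snap.py q wrist; python3 - <<'E'
from h import *
c=dict(np.load('pics/q_wrist.npz'))
p,Rm=tool();print(p)
print(proj(c,[.5157,.432,.283]))
E
```

```text
15.4 [0.5156 0.4337 0.326 ] [ 1.000e-04  4.909e-01  8.712e-01 -0.000e+00] [ 1.19 -0.24 -0.4 ] [ 0.615  0.384  0.827 -0.     1.931  0.071] 0.6493084903248927
[0.51585907 0.43303268 0.32604006]
[317.76068601 278.15594868]
```

View pics/q_wrist.png

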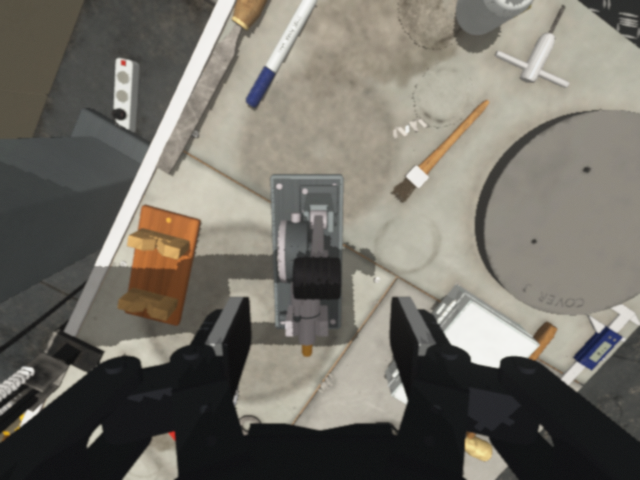

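Knob is centred at about (317,277), as predicted. I'll go down onto it and grip.

Emit:
play_rows:
  series:
    - [-0.001,0,0.025,0,0,0,65]
    - [0,0,0.03,0,0,0,65]
    - [0,0,0.03,0,0,0,65]
    - [0,0,0.018,0,0,0,65]
    - [0,0,0,0,0,0,65]
    - [0,0,0,0,0,0,65]

```text
t: 15.95
eef_pos: [0.5164, 0.4314, 0.2637]
ee_rot: [-0.0, 0.492, 0.871, -0.001]
wrist_force: [0.4, 0.2, 0.3]
grip_width: 0.653
```

```bash
python3 snap.py s wrist scene; python3 - <<'E'
from h import *
a=cv2.imread('pics/s_scene.png')[130:330,300:500];cv2.imwrite('pics/sz.png',cv2.resize(a,(600,600),interpolation=cv2.INTER_CUBIC))
E
```

```text
15.95 [0.5164 0.4314 0.2637] [-3.000e-04  4.920e-01  8.706e-01 -7.000e-04] [0.42 0.18 0.33] [ 0.612  0.368  0.971 -0.     1.805  0.07 ] 0.6534756876861495
```

View pics/s_wrist.png

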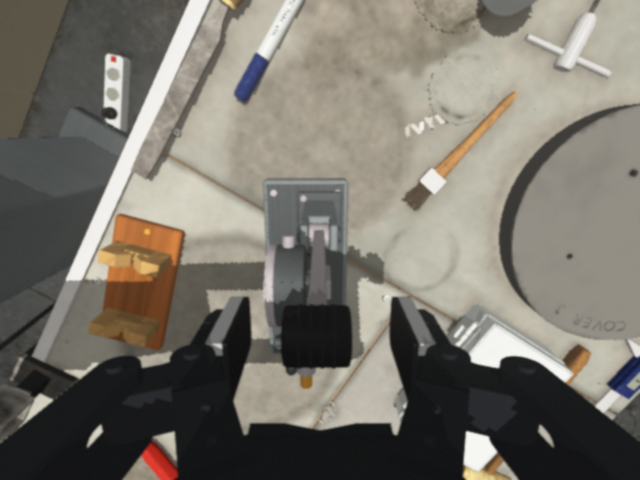

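View pics/sz.png

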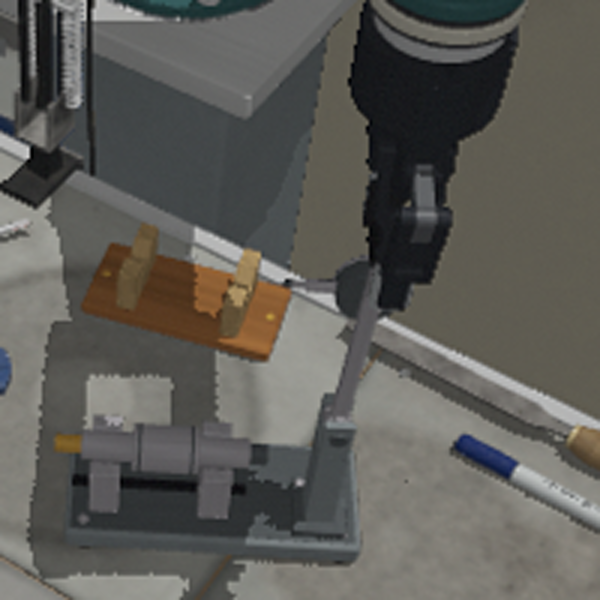

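Emit:
play_rows:
  series:
    - [0,0,0,0,0,0,0]
    - [0,0,0,0,0,0,0]
    - [0,0,0,0,0,0,0]
    - [0,0,0,0,0,0,0]
    - [0,0,0,0,0,0,0]
  squeeze: 35

```text
t: 16.47
eef_pos: [0.5152, 0.431, 0.2661]
ee_rot: [-0.0, 0.492, 0.871, -0.001]
wrist_force: [-5.3, -2.7, 3.6]
grip_width: 0.276
```

```bash
python3 - <<'E'
from h import *
s=sense();p,Rm=tool();print(p,s['wrist_force'],s['grip_width'])
q0=1.604
qs=np.linspace(q0,0,21)
print(0.16*np.cos(q0))
for i in range(20):
    a,b=qs[i],qs[i+1]
    dx=.16*(-np.cos(b)+np.cos(a))/.6;dz=-.16*(np.sin(b)-np.sin(a))/.6
    print('[%.4f,0,%.4f,0,0,0,0]'%(dx,dz),end=',' if i%8!=7 else '\n')
E
```

```text
[0.51519022 0.43100628 0.26605658] [-5.25035331 -2.65173637  3.56139116] 0.27582463313886935
-0.005311611592876479
[-0.0214,0,0.0001,0,0,0,0],[-0.0213,0,0.0019,0,0,0,0],[-0.0211,0,0.0036,0,0,0,0],[-0.0207,0,0.0052,0,0,0,0],[-0.0202,0,0.0069,0,0,0,0],[-0.0196,0,0.0085,0,0,0,0],[-0.0189,0,0.0100,0,0,0,0],[-0.0180,0,0.0115,0,0,0,0]
[-0.0170,0,0.0129,0,0,0,0],[-0.0160,0,0.0142,0,0,0,0],[-0.0148,0,0.0155,0,0,0,0],[-0.0135,0,0.0166,0,0,0,0],[-0.0121,0,0.0176,0,0,0,0],[-0.0106,0,0.0185,0,0,0,0],[-0.0091,0,0.0193,0,0,0,0],[-0.0075,0,0.0200,0,0,0,0]
[-0.0059,0,0.0205,0,0,0,0],[-0.0043,0,0.0210,0,0,0,0],[-0.0026,0,0.0212,0,0,0,0],[-0.0009,0,0.0214,0,0,0,0],
```

Emit:
play_rows:
  series:
    - [-0.0214,0,0,0,0,0,0]
    - [-0.0213,0,0.002,0,0,0,0]
    - [-0.0211,0,0.0036,0,0,0,0]
    - [-0.0207,0,0.0052,0,0,0,0]
    - [-0.0202,0,0.0069,0,0,0,0]
    - [-0.0196,0,0.0085,0,0,0,0]
    - [-0.0189,0,0.01,0,0,0,0]
    - [-0.018,0,0.0115,0,0,0,0]

```text
t: 17.13
eef_pos: [0.5651, 0.3484, 0.2382]
ee_rot: [-0.001, 0.492, 0.871, -0.0]
wrist_force: [-6.3, -2.7, 3.8]
grip_width: 0.269
```

Emit:
play_rows:
  series:
    - [-0.017,0,0.0129,0,0,0,0]
    - [-0.016,0,0.0142,0,0,0,0]
    - [-0.0148,0,0.0155,0,0,0,0]
    - [-0.0135,0,0.0166,0,0,0,0]
    - [-0.0121,0,0.0176,0,0,0,0]
    - [0,0,0,0,0,0,0]

```text
t: 17.63
eef_pos: [0.5894, 0.308, 0.1889]
ee_rot: [0.0, 0.493, 0.87, -0.002]
wrist_force: [-0.4, -6.4, 1.2]
grip_width: 0.273
```

```bash
python3 snap.py t wrist scene; python3 - <<'E'
from h import *
a=cv2.imread('pics/t_scene.png')[180:330,290:440];cv2.imwrite('pics/tz.png',cv2.resize(a,(600,600),interpolation=cv2.INTER_CUBIC))
E
```

```text
17.6333 [0.5894 0.308  0.1889] [ 4.00e-04  4.93e-01  8.70e-01 -2.30e-03] [-0.38 -6.42  1.15] [ 0.398  0.358  1.131 -0.003  1.656 -0.142] 0.27257224488562
```

View pics/tz.png

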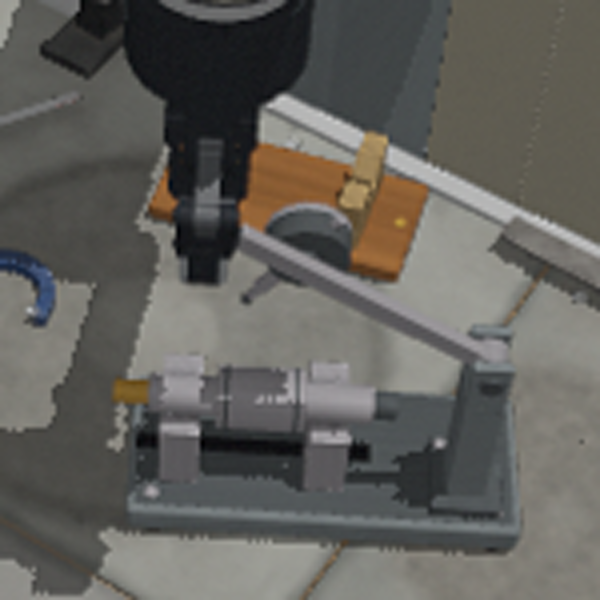

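View pics/t_wrist.png

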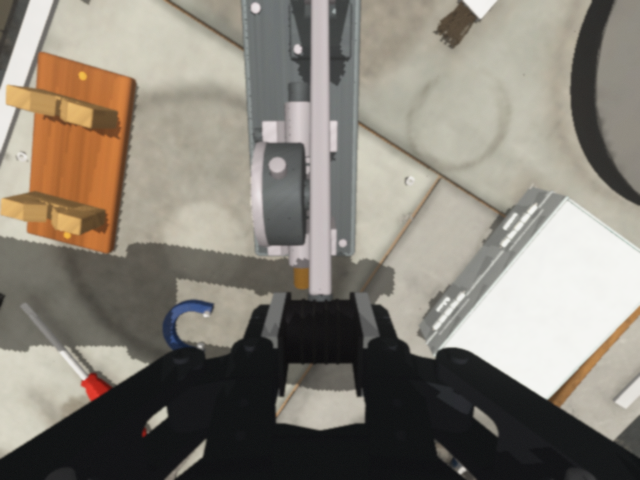

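Emit:
play_rows:
  series:
    - [-0.0106,0,0.0185,0,0,0,0]
    - [-0.0091,0,0.0193,0,0,0,0]
    - [-0.0075,0,0.02,0,0,0,0]
    - [-0.0059,0,0.0205,0,0,0,0]
    - [-0.0024,0,0.0105,0,0,0,0]
    - [-0.0019,0,0.0105,0,0,0,0]
    - [-0.0015,0,0.0106,0,0,0,0]
    - [0,0,0,0,0,0,0]

```text
t: 18.4
eef_pos: [0.6012, 0.2885, 0.1231]
ee_rot: [0.0, 0.493, 0.87, -0.002]
wrist_force: [0.3, -7.4, 0.5]
grip_width: 0.275
```

Emit:
play_rows:
  series:
    - [-0.001,0,0.008,0,0,0,0]
    - [0,0,0.005,0,0,0,0]
    - [0,0,0,0,0,0,0]

```text
t: 18.65
eef_pos: [0.6015, 0.2879, 0.1161]
ee_rot: [0.001, 0.493, 0.87, -0.002]
wrist_force: [-0.8, -6.9, 0.7]
grip_width: 0.27
```

```bash
python3 snap.py u wrist scene; python3 - <<'E'
from h import *
a=cv2.imread('pics/u_scene.png')[200:330,300:430];cv2.imwrite('pics/uz.png',cv2.resize(a,(600,600),interpolation=cv2.INTER_CUBIC))
E
```

```text
18.65 [0.6015 0.2879 0.1161] [ 7.000e-04  4.926e-01  8.703e-01 -2.300e-03] [-0.81 -6.89  0.67] [ 0.363  0.392  1.231 -0.004  1.521 -0.177] 0.2702499798021576
```

View pics/uz.png

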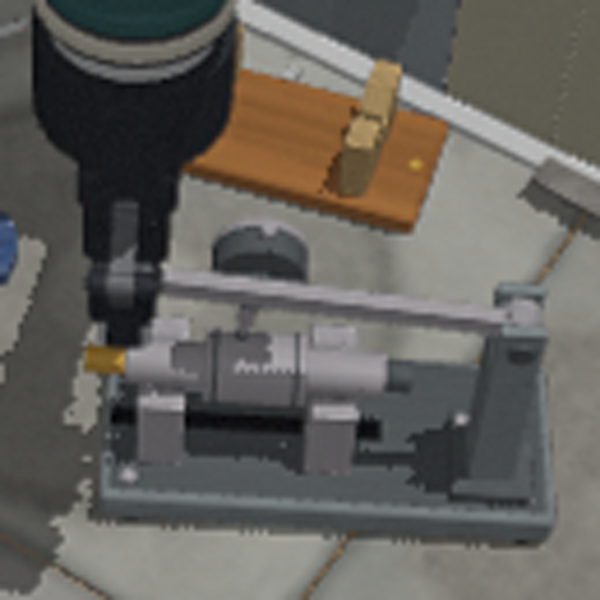

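Emit:
play_rows:
  series:
    - [0,0,0.005,0,0,0,0]
    - [0,0,0.005,0,0,0,0]
    - [0,0,0.005,0,0,0,0]
    - [0,0,0,0,0,0,0]

```text
t: 19.08
eef_pos: [0.6017, 0.2876, 0.1073]
ee_rot: [0.001, 0.493, 0.87, -0.002]
wrist_force: [-1.1, -9.0, 1.3]
grip_width: 0.272
```

Emit:
play_rows:
  series:
    - [0,0,0.004,0,0,0,0]
    - [0,0,0.004,0,0,0,0]
    - [0,0,0,0,0,0,0]

```text
t: 19.33
eef_pos: [0.6017, 0.2877, 0.1028]
ee_rot: [0.001, 0.493, 0.87, -0.002]
wrist_force: [-1.0, -8.7, 1.6]
grip_width: 0.274
```

Emit:
play_rows:
  series:
    - [0,0,0.003,0,0,0,0]
    - [0,0,0.003,0,0,0,0]
    - [0,0,0,0,0,0,0]

```text
t: 19.58
eef_pos: [0.6017, 0.2877, 0.0994]
ee_rot: [0.001, 0.493, 0.87, -0.002]
wrist_force: [-1.6, -7.9, 2.1]
grip_width: 0.272
```

```bash
python3 snap.py v wrist scene; python3 - <<'E'
from h import *
a=cv2.imread('pics/v_scene.png')[200:330,300:430];cv2.imwrite('pics/vz.png',cv2.resize(a,(600,600),interpolation=cv2.INTER_CUBIC))
E
```

```text
19.5833 [0.6017 0.2877 0.0994] [ 0.0009  0.4926  0.8703 -0.0022] [-1.58 -7.92  2.09] [ 0.363  0.402  1.252 -0.004  1.49  -0.177] 0.27168045121291623
```

View pics/vz.png

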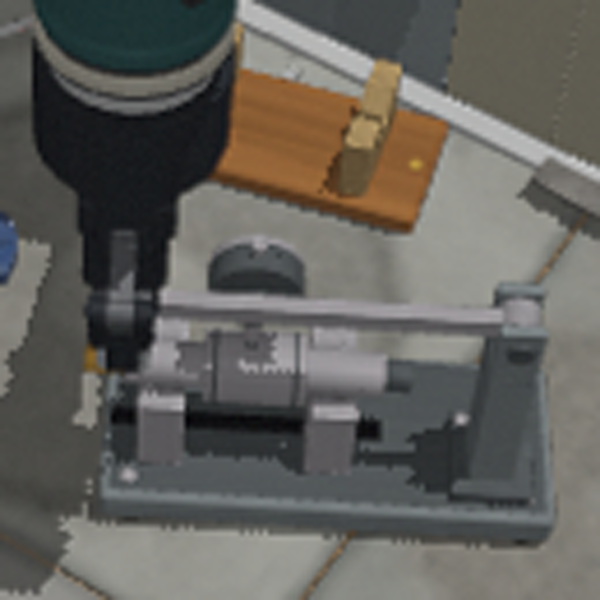

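View pics/v_wrist.png

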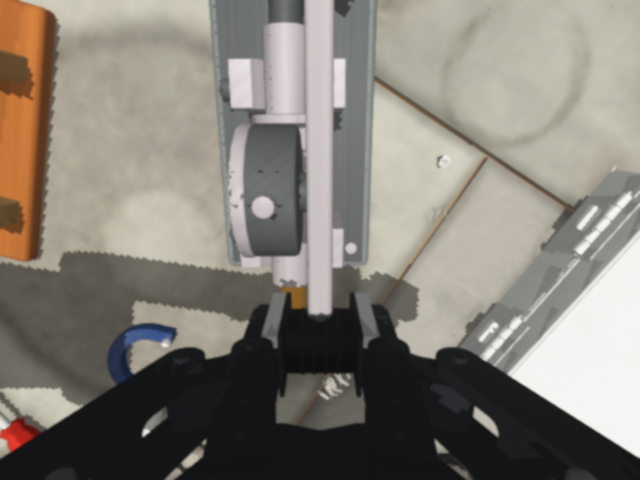

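Emit:
play_rows:
  series:
    - [0,0,0.004,0,0,0,0]
    - [0,0,0.004,0,0,0,0]
    - [0,0,0,0,0,0,0]

```text
t: 19.93
eef_pos: [0.6018, 0.2878, 0.0991]
ee_rot: [0.002, 0.493, 0.87, -0.002]
wrist_force: [-7.3, -10.3, 15.9]
grip_width: 0.273
```

Emit:
play_rows:
  series:
    - [0,0,0.003,0,0,0,0]
    - [0,0,0.003,0,0,0,0]
    - [0,0,0,0,0,0,0]

```text
t: 20.18
eef_pos: [0.6019, 0.2878, 0.099]
ee_rot: [0.002, 0.492, 0.87, -0.001]
wrist_force: [-11.9, -11.4, 25.5]
grip_width: 0.273
```

Emit:
play_rows:
  series:
    - [0,0,-0.006,0,0,0,0]
    - [0,0,0,0,0,0,60]
    - [0,0,0,0,0,0,65]
    - [0,0,0,0,0,0,65]
    - [0,0,0,0,0,0,65]
    - [0,0,0,0,0,0,65]

```text
t: 20.68
eef_pos: [0.6013, 0.291, 0.0928]
ee_rot: [-0.0, 0.492, 0.871, -0.0]
wrist_force: [-0.1, 0.3, 0.2]
grip_width: 0.65
```

```bash
python3 snap.py w wrist
```

```text
20.6833 [0.6013 0.291  0.0928] [-4.000e-04  4.917e-01  8.708e-01 -3.000e-04] [-0.14  0.33  0.23] [ 0.366  0.407  1.258  0.     1.478 -0.177] 0.649988358193187
```

View pics/w_wrist.png

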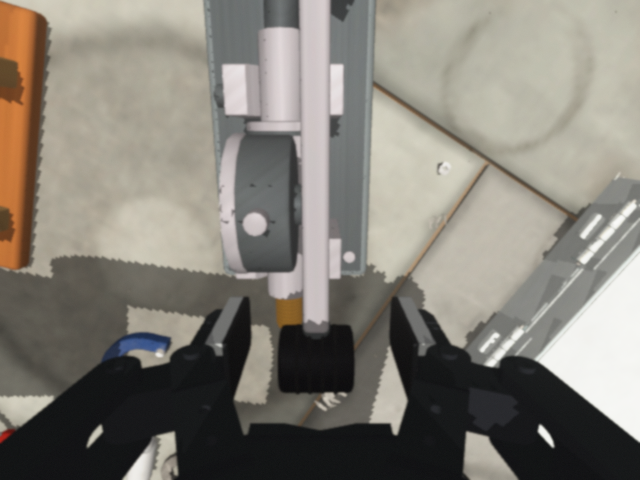

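Fingers are clear of the knob (columns 250 and 390 against 278–353). I'll rise and inspect.

Emit:
play_rows:
  series:
    - [0,0,-0.02,0,0,0,65]
    - [0,0,-0.03,0,0,0,65]
    - [0,0,-0.04,0,0,0,65]
    - [0,0,-0.05,0,0,0,65]
    - [0,0,-0.05,0,0,0,65]
    - [0,0,-0.03,0,0,0,65]
    - [0,0,0,0,0,0,65]
    - [0,0,0,0,0,0,65]

```text
t: 21.4
eef_pos: [0.6023, 0.2912, 0.2284]
ee_rot: [0.001, 0.492, 0.871, 0.002]
wrist_force: [0.3, 0.5, -0.3]
grip_width: 0.651
```

```bash
python3 snap.py x wrist scene; python3 - <<'E'
from h import *
a=cv2.imread('pics/x_scene.png')[200:330,300:430];cv2.imwrite('pics/xz.png',cv2.resize(a,(600,600),interpolation=cv2.INTER_CUBIC))
a=cv2.imread('pics/x_wrist.png');cv2.imwrite('pics/xw.png',cv2.resize(a[0:290,220:420],None,fx=2,fy=2,interpolation=cv2.INTER_CUBIC))
E
```

```text
21.4 [0.6023 0.2912 0.2284] [0.0014 0.4918 0.8707 0.0019] [ 0.35  0.49 -0.27] [ 0.366  0.354  1.059  0.     1.724 -0.177] 0.6508380278273969
```

View pics/xz.png

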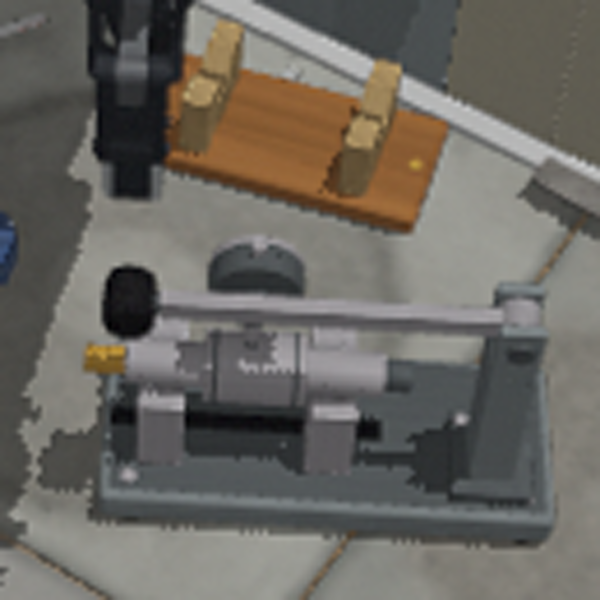

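View pics/xw.png

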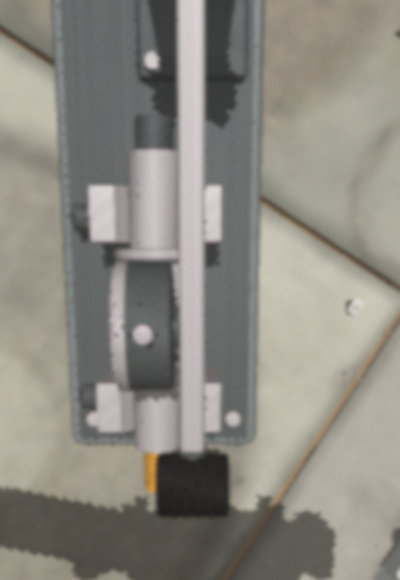

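```bash
python3 - <<'E'
from h import *
th=np.radians(121.1);x=np.array([np.cos(th),np.sin(th),0]);y=np.array([-x[1],x[0],0]);S=np.array([.5618,.3273,0])
c=dict(np.load('pics/x_wrist.npz'));s=dict(np.load('pics/x_scene.npz'));D=np.load('pics/x_wrist.npy');Ds=np.load('pics/x_scene.npy')
k,e=tri(c,(316.3,242.5),s,(328.1,265.1));print('knob',k,e,((k-S)@x).round(4),((k-S)@y).round(4),'q',np.arcsin((k[2]-.123)/.16))
W=lambda a,b:(220+a/2,b/2)
for n,p in dict(arm_far=(192,60),arm_mid=(191,250),arm_near=(191,430),knob=(193,475),jp=(152,200),jm=(152,425),b1=(103,215),b2=(113,410)).items():
    q=dep(c,*W(*p),D)-S;print(n,(q@x).round(4),(q@y).round(4),q[2].round(4))
m=[plane(c,*W((131+177)/2,200),.064)-S,plane(c,*W((136+177)/2,428),.064)-S];print([(v@x,v@y) for v in m])
for n,p in dict(b_front_edge=(103,242),thick_face=(118,258)).items():
    q=plane(c,*W(*p),.065)-S;print(n,q@x)
Z=lambda a,b:(300+a/4.615-.4,200+b/4.615-.4)
# thick ends in scene
for a,b in((210,370),(302,372)):
    q=dep(s,*Z(a,b),Ds)-S;print('scene ring',(q@x).round(4),(q@y).round(4),q[2].round(4))
E
```

```text
knob [0.60100469 0.29010765 0.12514383] 0.00019345021419355822 -0.0521 -0.0144 q 0.013399340432565745
arm_far 0.0744 -0.0146 0.1278
arm_mid 0.0229 -0.0141 0.1285
arm_near -0.0328 -0.0139 0.1275
knob -0.0464 -0.0146 0.1326
jp 0.0407 0.0003 0.0745
jm -0.0428 0.0019 0.0726
b1 0.036 0.0194 0.0642
b2 -0.0384 0.018 0.0643
[(np.float64(0.041371220540760784), np.float64(0.00010075424107117481)), (np.float64(-0.04588351147384289), np.float64(0.0005461120770872659))]
b_front_edge 0.02632626937658423
thick_face 0.020508309209544662
scene ring -0.0179 -0.0089 0.0742
scene ring 0.0215 -0.0077 0.0749
```

```bash
python3 - <<'E'
from bench import sense, r
s=sense();print(s['t'],s['wrist_force'],abs(s['dq']).max())
print(r.close_job())
E
```

```text
21.5 [-0.42605935 -0.73815909 -0.51098782] 0.024474203245759305
the job is handed in; nothing more can be done
None
```

The job is handed in at t ≈ 21.5 s. The spindle is seated in both V-blocks and the indicator arm is down on its stop. No verdict was reported, so this rests on my own checks.

**What I did**
- I gripped the indicator's knob and swung the arm up to about 1.6 rad.
- I lifted the spindle off its rest and lowered it into the grooves until the wrist force rose to about 9 N, then let go and went straight up. The brass thread is at the −x end.
- I swung the arm down until its stop held it rigidly at about 25 N, let go and rose clear.

**Last checks**
- **Arm:** its top surface is level within about 1 mm over 107 mm. Two-camera measurement of the knob gives about 0.01 rad (limit 0.035).
- **Spindle:** it sits within about 1 mm of the groove axis sideways and about 2 mm along it. The journal tops measured 73 to 75 mm high, where 74 mm is fully seated.
- **Plunger:** I had no direct reading. In the pictures its tip rests on the thick middle.
- **Robot:** it stands clear with about zero wrist force.
- **Micrometer and marker:** the arm never went near them. I did not measure their positions again at the end.

**What disagreed:** while I held the knob up, the tool position suggested about 1.70 rad. After letting go, the cameras showed about 1.60 rad, so the knob had slipped a little in the fingers. Both are above the required 1.45 rad. Tool position readings also scattered by 1 to 2 mm, so I did the final alignment over the grooves from the wrist pictures.

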